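# Clamp a flow-rack roller in the V-blocks

## Task

Open the box with the yellow card on its lid, leaving the other two boxes shut, and take out the yellow roller. Lower it gently, without dropping it, into the pair of V-blocks, about centred end to end, and let it settle in both Vs before you clamp. Then swing the orange handle right over and down until the toggle clamp locks with its rubber tip on the roller; leave the spray can, the grease jar and the bearing where they stand.

Things in the scene. Friction and masses are not known exactly. Their poses are not given: they have to be found in the camera images.
- box_yellow: Fixed blue box with the yellow card (72 x 56 mm) on its hinged lid, at a random place in a row of three on a tray. 160 (x) x 98 (y) x 50 mm, walls and floor 4 mm. Origin: centre of its underside, 10 mm above the bench; x points from the knob side to the hinge side, z up. The roller lies on its floor along x between low ribs (10 mm high), centred across y, up to 7 mm off along x.
- lid_yellow (a joint): Hinge of the yellow-card lid: 0 shut, 1.9 rad fully open against its stop. Lid 160 x 98 x 6 mm, 120 g. Let go below about 1.55 rad it falls shut; beyond that it falls open and stays.
- lid_yellow_handle (a point): Grip point of the black knob on the yellow-card lid: middle of its round head, 28 mm across and 16 mm tall, 35 mm above the lid's top. With the lid shut it lies 130 mm nearer the front than the hinge line and 41 mm above it; it swings up and over towards the box's +x as the lid opens. Axes: the lid's.
- roller: The yellow roller: plastic tube 32 mm across, 110 mm long, with steel axle stubs 8 mm thick that stand out 10 mm at either end (130 mm over all), 150 to 310 g. Origin: its middle, on its axis; x along its axis.
- lid_red (a joint): Hinge of the red-card lid (same make, holds another roller): 0 shut. Leave shut.
- lid_green (a joint): Hinge of the green-card lid (same make, holds another roller): 0 shut. Leave shut.
- lid_red_handle (a point): Knob of the red-card lid, an obstacle beside the work.
- lid_green_handle (a point): Knob of the green-card lid, an obstacle beside the work.
- fixture: Fixed steel fixture. Plate 225 (x) x 120 (y) x 12 mm, x = -60 to 165 mm. Two dark V-blocks, 90 degree Vs, in line along y at x = 125, each 60 (x) x 24 (y) mm, top 42 mm above the bench, 50 mm gap between them (y = -25 to 25) for fingers. Behind them, in the plane y = 0, a toggle clamp. Origin: on the bench under the plate's middle line; x points from handle to V-blocks, z up.
- v_seat (a point): Where the middle of the roller's axis lies when it is seated in both Vs and centred: 125 mm along x from the fixture's origin, 44.6 mm above the bench. The roller's axis lies along the fixture's y. Axes: the fixture's.
- clamp_handle (a joint): Toggle clamp's handle: 0 open as found (leaning back 9 degrees from upright), grows as it swings back and down towards the fixture's -x; 1.35 dead centre, 1.42 rad locked on its stop, level. Hinge along the fixture's y at x = 20, z = 46 mm. From about 1.2 rad the tip meets the roller and it takes 4 to 6 N. Left near open it stays; part way the arm's weight may pull it down.
- handle_grip (a point): Point on the axis of the orange grip (round, 16 mm thick, 80 mm long), 115 mm from the handle's hinge and 17 mm from its free end; it moves on a circle about that hinge from x = 3, z = 160 mm (open) to x = -95, z = 46 mm (locked) in the fixture's frame. Axes: the handle's.
- spray_can: Bystander: grey spray can, 52 mm across, 160 mm tall, standing beside the fixture. Origin: centre of its underside.
- grease_jar: Bystander: white jar with black cap, 60 mm across, 55 mm tall, beside the fixture. Origin: centre of its underside.
- bearing: Bystander: steel ring 42 mm across, 14 mm high, lying beside the fixture. Origin: centre of its underside.
- lid_yellow_hinge (a point): Middle of the hinge line of the yellow-card lid, which runs along the box's y: 80 mm in +x from the box's middle, 50.5 mm above its underside.
- clamp_spindle: Sprung spindle with black rubber tip (18 mm across) at the end of the clamp arm, 95 mm from the arm's pivot; origin at that pivot (fixture x = 30, z = 88 mm). Open, the arm (10 mm wide) stands nearly upright over the pivot, its top 195 mm above the bench, the tip reaching towards the V-blocks to x = 44 mm; the bracket below is 30 mm wide, x = -1 to 43. Locked, the tip presses with about 14 N.

How it is judged (in metres and radians):
On the way, in this order (a step that is already met when the one before it is completed fails the run):
1. the lid of the yellow-card box is open (value of joint lid_yellow above 1.4 rad), for 0.2 s.
2. the yellow roller lies at rest in both Vs, centred, let go, while the clamp handle is still open (x of roller in the frame of v_seat between -0.004 and 0.004 m and y of roller in the frame of v_seat between -0.012 and 0.012 m and z of roller in the frame of v_seat between -0.004 and 0.003 m and angle between the x axis of roller and the y axis of fixture, either way round below 0.06 rad and linear speed of roller below 0.03 m/s and contact force between the fingers and roller below 0.1 N and value of joint clamp_handle below 0.5 rad), for 0.3 s.
At the end, for the whole second after the job is handed in: The roller rests in both Vs (axis within 4 mm, centred end to end within 12 mm, 0.06 rad), the handle is locked (over 1.37 rad), the tip presses on the roller (over 5 N), the other lids are shut, and can, jar and bearing stand within 30 mm of their places (x of roller in the frame of v_seat between -0.004 and 0.004 m and y of roller in the frame of v_seat between -0.012 and 0.012 m and z of roller in the frame of v_seat between -0.004 and 0.003 m and angle between the x axis of roller and the y axis of fixture, either way round below 0.06 rad and linear speed of roller below 0.03 m/s and value of joint clamp_handle above 1.37 rad and contact force between clamp_spindle and roller above 5 N and value of joint each of lid_red, lid_green below 0.1 rad and distance of each of spray_can, grease_jar, bearing from where it was at the start of the episode below 0.03 m and angle between each of spray_can, grease_jar, bearing's own z axis and vertical below 0.2 rad); the robot touches nothing.
It fails at once if another box is opened (value of joint any of lid_red, lid_green above 0.25 rad).
It fails at once if the roller is dropped: it falls faster than 0.4 m/s out of the fingers (linear speed of roller above 0.4 m/s and contact force between the fingers and roller below 0.1 N).
It fails at once if the can, jar or bearing is pushed over 30 mm away or tipped (distance of any of spray_can, grease_jar, bearing from where it was at the start of the episode above 0.03 m or angle between any of spray_can, grease_jar, bearing's own z axis and vertical above 0.35 rad).
It also fails if it takes over 67 s, if anything falls off the work surface, if the arm or the gripper's body presses on something with over 40 N, if the wrist force passes 120 N, or if a joint passes its speed limit or range.

## Robot

A 6-joint arm with a two-finger parallel gripper is mounted at the origin on the work surface. World frame = base frame: x ahead of the robot, y to its left, z up, the work surface at z = 0. Lengths are in mm, angles in rad, forces in N, time in s.
With the tool pointing down it reaches from about 275 to 975 mm from the base axis. Payload 8.4 kg.
Tool frame: the origin (TCP) lies midway between the tips of the shut fingers; the grasp point (between the pads) lies 19 mm behind it; y points along the fingers, x is the direction in which the jaws open and shut, and the axes are right-handed (so a half turn about y gives the same grasp; the last joint's range is limited). The gripper opens to 92 mm and grips with 3 to 60 N. Pads are 20 mm wide; open, the fingers measure 128 mm over their backs; the gripper's body (75 mm by 189 mm) begins 69 mm behind the grasp point.
Start: joints at [-1.3, 0.353, 1.633, -0, 1.155, -0.002], TCP at [168.391, -601.89, 193.083] pointing down, gripper open.
Joint ranges: [-2.63, 2.63], [-0.92, 2.1], [0.06, 2.66], [-1.3, 4.44], [0, 2.69], [-3.02, 3.02]. Speed limits (rad/s): [2.22, 2.22, 2.79, 3.14, 3.14, 3.14].

## Interface

Orientations are given as [roll, pitch, yaw] about the fixed x, y, z axes, in that order (R = Rz(yaw) Ry(pitch) Rx(roll)).
In Python, from workcell import manip gives the robot as it stands.
- The arm moves only by the shell command python3 -m creep 'ROWS' [OPENING] [FORCE]. ROWS is JSON, a list of rows, each a list of 6 numbers: the shift along the tool's x, y, z in mm, then the turn, a rotation vector about the tool's x, y, z in degrees. In form: [[tx, ty, tz, rx, ry, rz], ...]. A call has 1 to 10 rows; each row is the pose to reach, as a shift and turn from the pose commanded when the call began, along the tool's axes at that moment; what a row does not reach only later rows make up. A row lasts 1/8 s, in which the tool goes at most 62.5 mm and 10.7 degrees, less where a joint would pass 70% of its speed; a pose out of reach is approached as far as the arm can. A call with a gripper value outside its range is refused whole. OPENING is the opening, from 0 (shut) to 1 (fully open), set as the call begins (- or left out, the last holds). The fingers move at their own pace and stop on an object; FORCE is the grip in N (left out, the last holds). Time passes only in rows, so rows that repeat a pose let the fingers close. It gives the time, the measured TCP pose, the force and the opening at its end, in the units of the state.
- manip.state(): the state, without advancing time (a new reading comes with each control period).
- manip.grab_frame(name): name is "scene" or "top"; returns (picture, depth): 420x560x3 uint8, red, green, blue; 420x560 float32, mm along the optical axis (not along the pixel's ray), 0 where there is no reading.
- manip.camera_params(name): a dict with "fx", "fy", "cx", "cy" (pixels), "dist" ([k1, k2, p1, p2, k3] as OpenCV has them; the pictures are not rectified), "eye" and "orientation" of the camera in the world. Camera axes: x right, y up, looking along -z (the intrinsics and any distortion apply to the point x, -y, -z); pixel columns grow to the right and rows downward; lengths in mm; the calibration is good to about 2 mm. A picture is of the moment at which its call begins. camera_params takes no time and is no camera call.
- manip.sign_off(): hands the job in, once; it reports no verdict.
The state is a dict: "clock": time; "joints": joint angles; "qvel": joint speeds; "effort": joint torques, N m; "position": TCP position; "tool_rot": TCP orientation; "force": force on the tool from outside, world axes, zero at the start; "ft_torque": the same for the moment, N m; "grip_width": opening from 0.0 (shut) to 1.0 (fully open).
Only numpy, scipy, OpenCV 4.12 (cv2) and the standard library are available. Lean on these libraries where they do the work, as an engineer would, in place of code of your own. Each camera call takes 0.05 s, during which the arm holds its last target.

## Working session

There is one attempt and no reset: what is moved stays moved. The work goes in short steps, Python scripts to look and compute and a shell command to move; the robot and the scene stay as the last step left them, time stands still between calls to the robot, and variables do not carry over. Pictures are saved under pics/ and viewed, and the job is handed in when it is done.

```bash
mkdir -p pics; ls; python3 - <<'E'
from workcell import manip
import cv2
s=manip.state();print(s)
for n in("scene","top"):
    p,d=manip.grab_frame(n);cv2.imwrite(f"pics/{n}0.png",p[:,:,::-1]);
    import numpy as np;np.save(f"pics/{n}0.npy",d);print(manip.camera_params(n))
E
```

```text
pics
{'clock': 0.0, 'joints': array([-1.30039293e+00,  3.53617639e-01,  1.63409100e+00, -2.49518601e-05,
        1.15518680e+00, -2.40968615e-03]), 'qvel': array([ 2.31257465e-03,  7.95629147e-05,  9.78001051e-04, -5.79060829e-04,
       -3.27209873e-04, -6.68017057e-04]), 'effort': array([ 4.20002631e-03, -5.93824947e+01, -3.34210539e+01,  6.99319853e-02,
        2.33908847e-02, -9.68413497e-05]), 'position': array([ 168.2548627 , -601.41358837,  192.4012146 ]), 'tool_rot': array([-1.57081600e+00,  1.30284051e-03, -1.29797317e+00]), 'force': array([-0.06559341, -0.09195506,  0.56438718]), 'ft_torque': array([-0.03644815,  0.02301429,  0.005977  ]), 'grip_width': 0.9965504612108214}
{'fx': 414.1852059211595, 'fy': 414.1852059211595, 'cx': 285.3112842621588, 'cy': 215.32198432422211, 'dist': array([-0.10853863,  0.        ,  0.        ,  0.        ,  0.        ]), 'eye': array([1176.2364905 ,  421.19628801,  800.42629442]), 'orientation': array([8.58512400e-01, 8.27133504e-04, 2.14818402e+00])}
{'fx': 522.9054689093073, 'fy': 522.9054689093073, 'cx': 279.95804996946964, 'cy': 207.02761077705708, 'dist': array([0.06521091, 0.        , 0.        , 0.        , 0.        ]), 'eye': array([ 429.63928573,   -3.38515637, 1195.32110217]), 'orientation': array([ 1.13063211e-01,  1.96571815e-04, -1.59163137e+00])}
```

View pics/scene0.png

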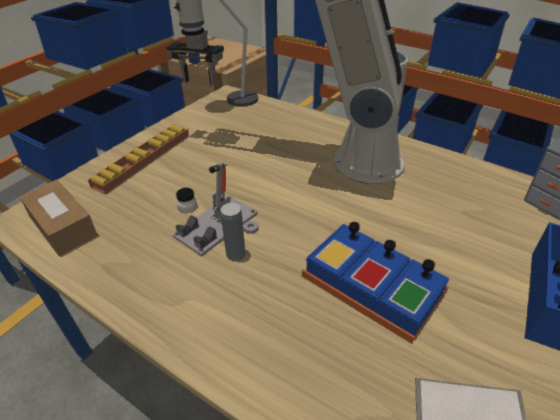

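View pics/top0.png

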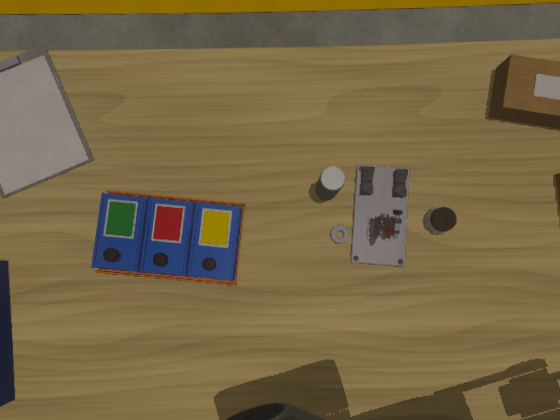

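```bash
cat > h.py <<'E'
import numpy as np,cv2
from scipy.spatial.transform import Rotation as R
from workcell import manip
def cam(n):
    c=manip.camera_params(n)
    K=np.array([[c['fx'],0,c['cx']],[0,c['fy'],c['cy']],[0,0,1]]);return K,c['dist'],c['eye'],R.from_euler('xyz',c['orientation']).as_matrix()
def cloud(n,d):
    K,D,e,Rm=cam(n);h,w=d.shape
    v,u=np.mgrid[:h,:w];uv=np.stack([u,v],-1).reshape(-1,1,2).astype(float)
    q=cv2.undistortPoints(uv,K,D).reshape(h,w,2)
    P=np.stack([q[...,0]*d,-q[...,1]*d,-d],-1)@Rm.T+e
    P[d<=0]=np.nan
    return P
def ray(n,uv,z):
    K,D,e,Rm=cam(n)
    q=cv2.undistortPoints(np.array(uv,float).reshape(-1,1,2),K,D).reshape(-1,2)
    r=np.c_[q[:,0],-q[:,1],-np.ones(len(q))]@Rm.T
    return e+r*((z-e[2])/r[:,2])[:,None]
def proj(n,P):
    K,D,e,Rm=cam(n);p=(np.atleast_2d(P)-e)@Rm;p=p*[1,-1,-1]
    return cv2.projectPoints(p,np.zeros(3),np.zeros(3),K,D)[0].reshape(-1,2)
def shot(n,name):
    p,d=manip.grab_frame(n);cv2.imwrite(f"pics/{name}.png",p[:,:,::-1]);np.save(f"pics/{name}.npy",d);return p,d
def here():
    s=manip.state();return s['position'],R.from_euler('xyz',s['tool_rot']).as_matrix()
def delta(p0,R0,p1,R1):
    return np.round(R0.T@(np.array(p1)-p0),1),np.round(np.degrees(R.from_matrix(R0.T@R1).as_rotvec()),1)
E
python3 - <<'E'
from h import *
P=cloud('top',np.load('pics/top0.npy'));im=cv2.imread('pics/top0.png');hsv=cv2.cvtColor(im,cv2.COLOR_BGR2HSV)
S=cloud('scene',np.load('pics/scene0.npy'));ims=cv2.imread('pics/scene0.png');hs=cv2.cvtColor(ims,cv2.COLOR_BGR2HSV)
print('table',np.nanmedian(P[300:320,50:90].reshape(-1,3),0))
def rect(hsv,P,lo,hi,roi,n):
    m=cv2.inRange(hsv,lo,hi);k=np.zeros_like(m);a,b,c,d=roi;k[a:b,c:d]=m[a:b,c:d]
    ys,xs=np.nonzero(k);q=P[ys,xs];q=q[~np.isnan(q[:,0])]
    print(n,len(q),'med',np.median(q,0),'ext',np.percentile(q,[1,99],axis=0).round(1).tolist())
    print('  rect',cv2.minAreaRect(q[:,:2].astype(np.float32)));return ys,xs,q
for n,h,Pp,r1 in(('top',hsv,P,(180,290,90,250)),('scene',hs,S,(215,330,300,450))):
    rect(h,Pp,(20,130,120),(32,255,255),r1,n+' yellow')
    rect(h,Pp,(110,130,30),(130,255,255),r1,n+' blue')
    rect(h,Pp,(50,130,40),(75,255,255),r1,n+' green')
# height-based
def hb(P,roi,zlo,zhi,n):
    a,b,c,d=roi;q=P[a:b,c:d].reshape(-1,3);q=q[(q[:,2]>zlo)&(q[:,2]<zhi)]
    print(n,len(q),'mean',q.mean(0).round(1),'ext',np.percentile(q,[2,98],axis=0).round(1).tolist(),'rect',cv2.minAreaRect(q[:,:2].astype(np.float32)))
hb(P,(250,280,195,225),95,125,'knob yel')
hb(P,(245,275,145,180),95,125,'knob red')
hb(P,(245,275,95,130),95,125,'knob grn')
hb(P,(160,272,345,415),7,17,'plate')
hb(P,(160,200,345,415),25,60,'vblocks')
hb(P,(160,272,345,415),100,240,'clamp hi')
hb(P,(160,205,310,350),140,180,'can')
hb(P,(200,240,420,460),45,75,'jar')
hb(P,(220,250,325,353),8,20,'bearing')
big=cv2.resize(im[150:290,300:470],None,fx=4.5,fy=4,interpolation=cv2.INTER_CUBIC);cv2.imwrite('pics/c1.png',big)
big=cv2.resize(ims[150:270,160:280],None,fx=5,fy=5,interpolation=cv2.INTER_CUBIC);cv2.imwrite('pics/c2.png',big)
E
```

```text
table [346.03851196 465.92177158   1.24142761]
top yellow 829 med [515.4857466  135.20115417  68.83620514] ext [[480.5, 107.0, 64.1], [551.8, 163.6, 73.9]]
  rect ((516.085205078125, 135.67967224121094), (55.15203857421875, 70.96292114257812), 83.4880142211914)
top blue 6037 med [475.56521705 237.58890733  67.69315983] ext [[412.7, 88.0, 58.5], [587.1, 388.9, 73.7]]
  rect ((499.7418212890625, 239.7469024658203), (302.0523376464844, 158.63238525390625), 83.51683807373047)
top green 785 med [539.52764319 338.25422544  68.68649934] ext [[506.1, 310.5, 64.1], [574.1, 365.1, 73.3]]
  rect ((540.3603515625, 338.1581726074219), (54.91902160644531, 69.12702178955078), 82.52581024169922)
scene yellow 441 med [518.28893987 137.43051845  66.77755658] ext [[482.6, 110.1, 63.7], [552.4, 164.5, 69.6]]
  rect ((517.619873046875, 137.29495239257812), (53.550315856933594, 71.74645233154297), 84.59400177001953)
scene blue 4847 med [521.65978817 267.09199761  65.10587969] ext [[422.1, 93.1, 20.4], [598.6, 394.9, 71.9]]
  rect ((504.99664306640625, 242.56040954589844), (302.53369140625, 162.48791503906
[... 1297 characters left out ...]
3]] rect ((506.03411865234375, -227.1467742919922), (56.300453186035156, 22.17017936706543), 0.7903132438659668)
can 567 mean [ 602.  -110.5  159.3] ext [[579.0, -134.1, 144.3], [626.0, -87.4, 165.0]] rect ((602.8209228515625, -110.83696746826172), (50.662330627441406, 50.38568115234375), 2.1106796264648438)
jar 508 mean [ 525.3 -360.4   55.3] ext [[501.4, -385.9, 46.9], [549.5, -335.8, 60.3]] rect ((525.6358642578125, -361.1799621582031), (52.131980895996094, 53.41725158691406), 13.50652027130127)
bearing 234 mean [ 498.5 -140.    14.3] ext [[477.6, -166.1, 9.7], [517.7, -119.2, 18.4]] rect ((496.5479431152344, -147.43167114257812), (59.94087219238281, 41.35485076904297), 65.98529052734375)
```

View pics/c1.png

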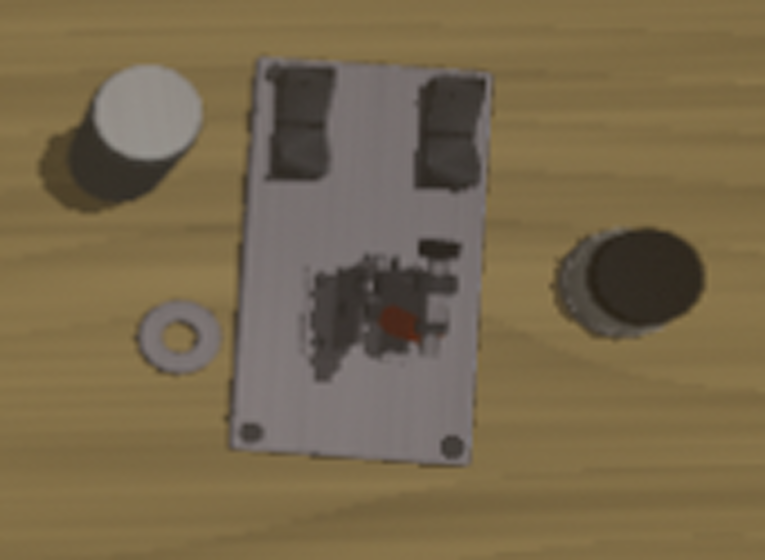

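View pics/c2.png

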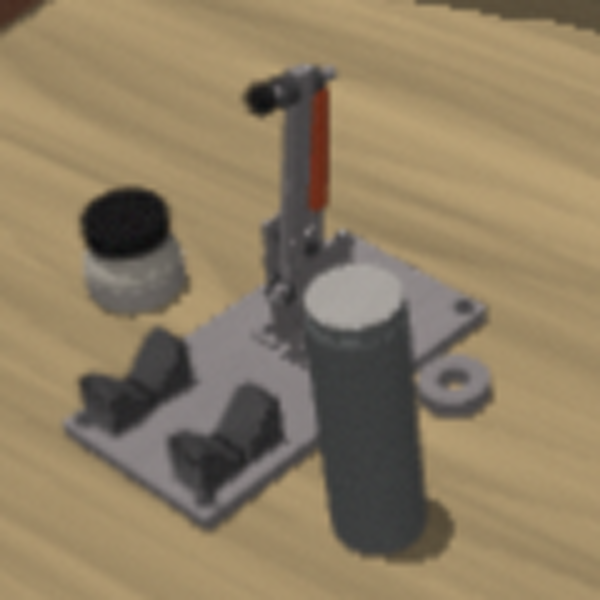

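```bash
python3 - <<'E'
from h import *
from scipy.optimize import least_squares
# plate corners
ct=np.array([[262,60],[490,75],[468,465],[232,448]])/[4.5,4]+[300,150]-0.4
cs=np.array([[68,425],[210,525],[488,312]])/5+[160,150]-.4
print(ray('top',ct,12).round(1).tolist());print(ray('scene',cs,12).round(1).tolist())
# fixture corners order top: (+x,+y),(+x,-y),(-x,-y),(-x,+y)
loc=np.array([[165,60],[165,-60],[-60,-60],[-60,60]])
def f(p,loc,obs):
    c,s=np.cos(p[2]),np.sin(p[2]);return ((loc@np.array([[c,s],[-s,c]])+p[:2])-obs).ravel()
r=least_squares(f,[490,-230,0],args=(loc,ray('top',ct,12)[:,:2]));print('fix top',r.x,np.degrees(r.x[2]),r.fun.round(1))
loc2=loc[[1,0,3]]
r2=least_squares(f,[490,-230,0],args=(loc2,ray('scene',cs,12)[:,:2]));print('fix scene',r2.x,np.degrees(r2.x[2]),r2.fun.round(1))
p=(r.x+r2.x)/2;c,s=np.cos(p[2]),np.sin(p[2])
print('mean',p,'seat',p[:2]+125*np.array([c,s]))
S=cloud('scene',np.load('pics/scene0.npy'));ims=cv2.imread('pics/scene0.png')
q=S[215:260,340:365].reshape(-1,3);q=q[q[:,2]>96];print('knob scene',q.mean(0),np.percentile(q,[2,98],axis=0))
big=cv2.resize(ims[215:335,295:455],None,fx=5,fy=5,interpolation=cv2.INTER_CUBIC);cv2.imwrite('pics/c3.png',big)
E
```

```text
[[658.2, -186.6, 12.0], [646.8, -301.7, 12.0], [425.7, -280.0, 12.0], [437.3, -163.3, 12.0]]
[[650.7, -294.8, 12.0], [664.8, -176.3, 12.0], [444.1, -155.2, 12.0]]
fix top [ 4.89771538e+02 -2.27591955e+02 -1.00889075e-01] -5.780518223647785 [ 1.8  2.1  1.  -2.2 -1.7 -1.3 -1.2  1.4]
fix scene [ 4.94942550e+02 -2.19484224e+02 -1.02312709e-01] -5.8620863980508755 [ 2.3 -1.2  0.5 -0.3 -2.7  1.6]
mean [ 4.92357044e+02 -2.23538090e+02 -1.01600892e-01] seat [ 616.71242744 -236.21636258]
knob scene [444.95811897 148.79849169 105.89141658] [[430.1240087  136.37213108  97.33702587]
 [454.86373331 160.31078495 109.994446  ]]
```

View pics/c3.png

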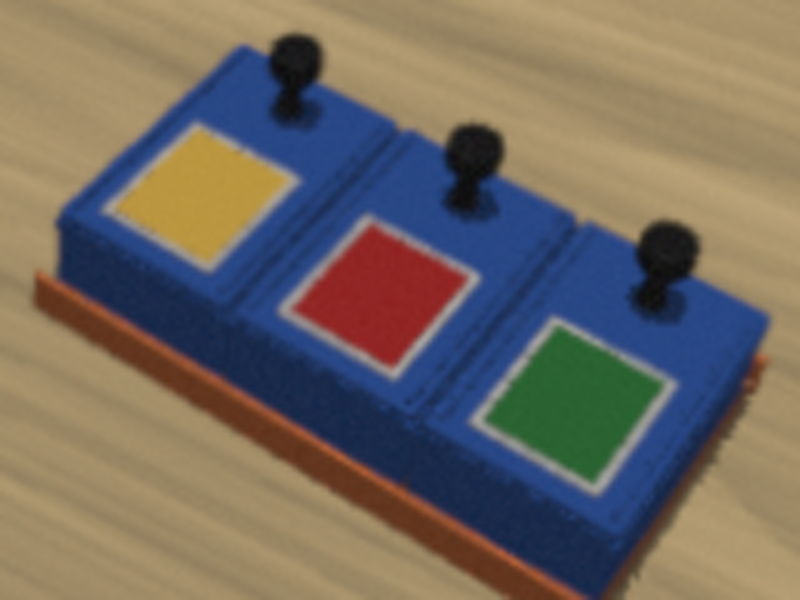

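```bash
python3 - <<'E'
from h import *
from scipy.optimize import least_squares
for n,roi in(('top',(155,275,300,470)),('scene',(155,275,165,270))):
    P=cloud(n,np.load(f'pics/{n}0.npy'));im=cv2.imread(f'pics/{n}0.png')
    a,b,c,d=roi;Q=P[a:b,c:d];B=im[a:b,c:d].astype(int)
    hsv=cv2.cvtColor(im,cv2.COLOR_BGR2HSV)[a:b,c:d]
    m=(Q[...,2]>7)&(Q[...,2]<17)&(hsv[...,1]<45)&(np.abs(Q[...,0]-540)<160)
    m=m.astype(np.uint8);nn,l,st,ce=cv2.connectedComponentsWithStats(m)
    k=1+np.argmax(st[1:,4]);mm=(l==k);q=Q[mm]
    hull=cv2.convexHull(np.argwhere(mm)[:,::-1].astype(np.int32))[:,0]+[c,a]
    hw=ray(n,hull,12)[:,:2].astype(np.float32)
    print(n,st[k],'cloud rect',cv2.minAreaRect(q[:,:2].astype(np.float32)),'px rect',cv2.minAreaRect(hw), 'z',np.median(q[:,2]))
    for nm,lo,hi,cx,cy,r in(('vbl',28,46,616,-236,70),('can',150,170,602,-110,45),('jarcap',47,62,525,-360,45),('bear',9,20,490,-140,30)):
        s=Q.reshape(-1,3);s=s[(s[:,2]>lo)&(s[:,2]<hi)&(np.hypot(s[:,0]-cx,s[:,1]-cy)<r)]
        print('  ',nm,len(s),s.mean(0).round(1),cv2.minAreaRect(s[:,:2].astype(np.float32)))
E
```

```text
top [  51   10   58  101 3624] cloud rect ((542.8692016601562, -232.9012451171875), (119.27153778076172, 224.11138916015625), 84.35926055908203) px rect ((542.9959106445312, -232.36386108398438), (118.95818328857422, 224.09500122070312), 84.3110580444336) z 12.871644849770291
   vbl 527 [ 615.2 -238.8   37.9] ((614.5421752929688, -240.49908447265625), (98.47463989257812, 63.107200622558594), 83.94495391845703)
   can 525 [ 603.1 -111.2  160.3] ((603.2410278320312, -110.91291046142578), (49.7620964050293, 49.819679260253906), 0.9603458642959595)
   jarcap 496 [ 525.5 -360.9   55.5] ((525.703857421875, -361.3538513183594), (51.565433502197266, 53.26881408691406), 10.343639373779297)
   bear 231 [ 498.9 -140.    14.4] ((495.228759765625, -142.75621032714844), (49.67676544189453, 40.58560562133789), 35.295501708984375)
scene [  8  52  51  47 883] cloud rect ((581.3592529296875, -232.91612243652344), (123.89498138427734, 154.37393188476562), 83.43058013916016) px rect ((583.1870727539062, -230.5775146484375), (122.39408874511719, 155.7808837890625), 83.82470703125) z 10.771502954458697
   vbl 290 [ 617.6 -234.5   36.2] ((617.4569091796875, -237.471435546875), (102.3665542602539, 62.04491424560547), 83.68467712402344)
   can 249 [ 608.8 -107.2  157.9] ((607.189208984375, -109.59695434570312), (47.97166061401367, 47.14207458496094), 71.08334350585938)
   jarcap 170 [ 531.1 -356.8   53.4] ((529.8864135742188, -358.6153564453125), (49.500648498535156, 48.65810012817383), 28.509977340698242)
   bear 102 [ 499.2 -140.4   12.3] ((499.5685729980469, -143.78485107421875), (57.435970306396484, 37.98945617675781), 72.59544372558594)
```

```bash
cat >> h.py <<'E'
def tool(yaw,tilt=0):
    # yaw deg: jaw dir; tilt deg about tool z (jaw-plane) 
    return R.from_euler('xyz',[-90,0,yaw],degrees=True).as_matrix()@R.from_euler('z',tilt,degrees=True).as_matrix()
def go(p,Rm):
    a,b=here();print(*delta(a,b,p,Rm))
E
python3 - <<'E'
from h import *
go([439,145,150],tool(-96.4))
E
```

```text
[-645.8   43.3  461.8] [ 0.  22.  -0.1]
```

```bash
python3 -m creep '[[-48,0,34,0,2,0],[-96,0,68,0,4,0],[-144,0,102,0,6,0],[-192,0,137,0,8,0],[-240,0,172,0,10,0],[-288,0,206,0,12,0],[-336,0,240,0,14,0],[-384,0,275,0,16,0],[-432,0,309,0,18,0],[-480,0,343,0,20,0]]' 0.5 15; python3 - <<'E'
from h import *
go([439,145,150],tool(-96.4))
E
```

```text
clock: 1.35
position: [369.6, -45.4, 193.2]
tool_rot: [-1.57, -0.0, -1.648]
force: [0.3, -0.7, 0.4]
grip_width: 0.499
[-195.2   43.2   54.4] [-0.  2.  0.]
```

```bash
python3 -m creep '[[-49,0,14,0,1,0],[-98,10,27,0,2,0],[-147,20,41,0,2,0],[-195,43,54,0,2,0],[-195,43,54,0,2,0]]'; python3 - <<'E'
from h import *
go([439,145,84],tool(-96.4))
shot('scene','s1');shot('top','t1')
E
```

```text
clock: 1.98
position: [437.7, 145.3, 148.4]
tool_rot: [-1.573, -0.001, -1.679]
force: [-0.7, -1.0, -0.4]
grip_width: 0.501
[ 0.1 64.4  1.5] [0.1 0.2 0. ]
```

View pics/s1.png

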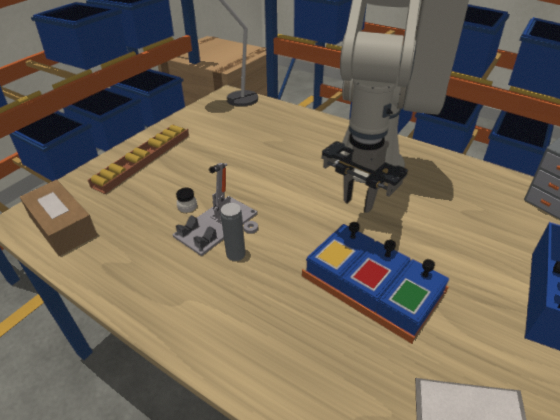

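View pics/t1.png

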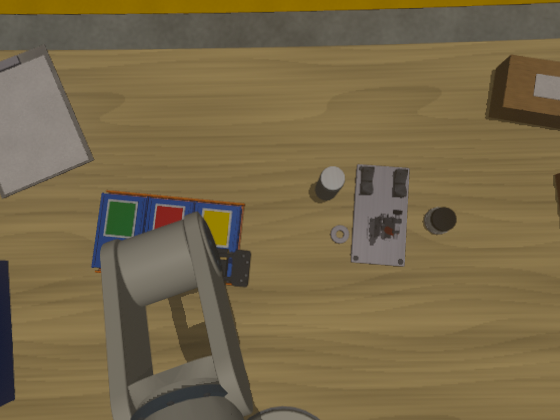

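```bash
python3 - <<'E'
from h import *
p,_=here();print(proj('scene',[p,[439,145,101.5],[439,145,110]]))
im=cv2.imread('pics/s1.png');cv2.imwrite('pics/c4.png',cv2.resize(im[160:280,300:420],None,fx=5,fy=5,interpolation=cv2.INTER_CUBIC))
E
```

```text
[[355.21532114 210.67864234]
 [353.5398764  225.91519097]
 [353.90393686 223.39995789]]
```

View pics/c4.png

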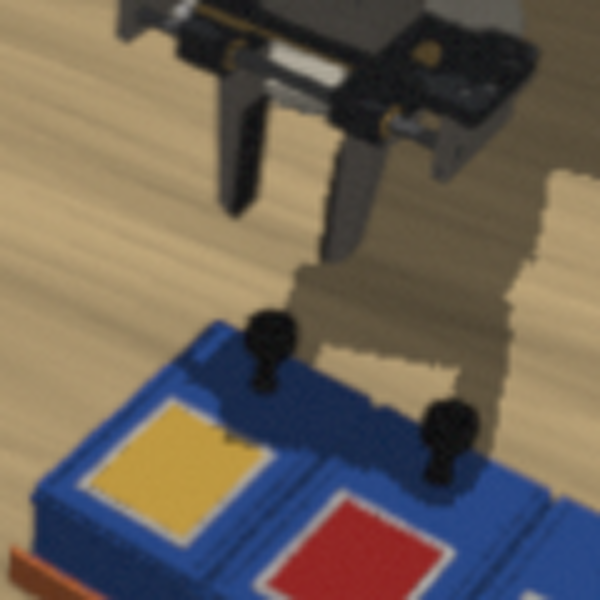

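```bash
python3 -m creep '[[0,20,1,0,0,0],[0,40,1,0,0,0],[0,55,1,0,0,0],[0,64,1,0,0,0],[0,64,1,0,0,0]]';  python3 -m creep '[[0,0,0,0,0,0],[0,0,0,0,0,0],[0,0,0,0,0,0],[0,0,0,0,0,0]]' 0 15; python3 - <<'E'
from h import *
shot('scene','s2')
im=cv2.imread('pics/s2.png');cv2.imwrite('pics/c5.png',cv2.resize(im[160:280,300:420],None,fx=5,fy=5,interpolation=cv2.INTER_CUBIC))
E
```

```text
clock: 2.7
position: [438.8, 142.6, 85.9]
tool_rot: [-1.571, -0.0, -1.682]
force: [0.1, 0.7, -0.6]
grip_width: 0.498
clock: 3.2
position: [441.3, 144.1, 88.1]
tool_rot: [-1.567, 0.002, -1.682]
force: [-0.3, -0.6, 15.7]
grip_width: 0.088
```

View pics/c5.png

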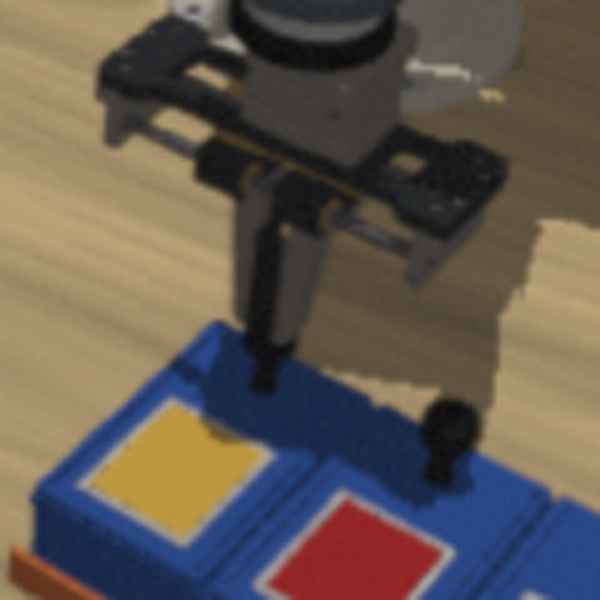

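```bash
python3 - <<'E'
from h import *
p,_=here();print(p,proj('scene',[p,p+[0,0,19]]))
S=cloud('scene',np.load('pics/s2.npy'));S0=cloud('scene',np.load('pics/scene0.npy'))
for u in (351,353,355,357,359):
  for v in range(214,242,3):
    print(u,v,S[v,u].round(0),S0[v,u].round(0),S0[v,u].round(0) if 0 else '')
E
```

```text
[441.31450917 143.9195372   88.09194319] [[352.18637938 230.19204529]
 [352.98466856 224.62584913]]
351 214 [453. 139. 148.] [288.  75.   0.] 
351 217 [451. 140. 138.] [302.  82.   1.] 
351 220 [452. 141. 129.] [310.  86.  -3.] 
351 223 [448. 141. 116.] [440. 137. 108.] 
351 226 [449. 142. 107.] [450. 142. 108.] 
351 229 [454. 145. 102.] [455. 146. 104.] 
351 232 [442. 142.  82.] [443. 142.  82.] 
351 235 [443. 143.  73.] [446. 144.  76.] 
351 238 [449. 147.  69.] [448. 146.  68.] 
351 241 [457. 151.  66.] [457. 151.  67.] 
353 214 [445. 141. 144.] [284.  80.  -1.] 
353 217 [444. 142. 134.] [296.  86.  -1.] 
353 220 [439. 142. 120.] [310.  92.   1.] 
353 223 [439. 143. 111.] [437. 142. 108.] 
353 226 [448. 147. 109.] [448. 147. 109.] 
353 229 [453. 150. 105.] [452. 150. 103.] 
353 232 [453. 151.  94.] [452. 151.  94.] 
353 235 [447. 150.  79.] [449. 151.  81.] 
353 238 [446. 151.  68.] [447. 151.  69.] 
353 241 [454. 155.  67.] [452. 154.  64.] 
355 214 [452. 149. 153.] [281.  85.  -0.] 
355 217 [449. 149. 141.] [294.  91.   0.] 
355 220 [452. 151. 134.] [303.  96.  -3.] 
355 223 [45
[... 448 characters left out ...]
. 150. 108.] 
357 226 [455. 160. 121.] [441. 155. 107.] 
357 229 [443. 157. 100.] [447. 158. 104.] 
357 232 [443. 158.  90.] [447. 159.  94.] 
357 235 [428. 154.  66.] [427. 153.  64.] 
357 238 [441. 160.  69.] [436. 158.  64.] 
357 241 [450. 164.  67.] [448. 163.  65.] 
359 214 [454. 160. 159.] [275.  95.  -0.] 
359 217 [453. 161. 149.] [287. 101.  -1.] 
359 220 [452. 162. 139.] [301. 107.   1.] 
359 223 [454. 163. 131.] [312. 113.  -0.] 
359 226 [449. 163. 118.] [440. 160. 109.] 
359 229 [443. 162. 102.] [440. 161. 100.] 
359 232 [413. 153.  64.] [416. 154.  66.] 
359 235 [426. 158.  66.] [427. 159.  67.] 
359 238 [435. 163.  66.] [436. 163.  66.] 
359 241 [445. 168.  65.] [444. 167.  65.]
```

```bash
python3 -m creep '[[0,0,0,0,0,0],[0,0,0,0,0,0],[0,0,0,0,0,0],[0,3,0,0,0,0],[0,6,0,0,0,0],[0,9,0,0,0,0]]' 0.5 15;  python3 -m creep '[[0,3,0,0,0,0],[0,6,0,0,0,0],[0,6,0,0,0,0]]' ; python3 - <<'E'
from h import *
print(manip.state()['grip_width'])
shot('scene','s3')
im=cv2.imread('pics/s3.png');cv2.imwrite('pics/c6.png',cv2.resize(im[160:280,300:420],None,fx=5,fy=5,interpolation=cv2.INTER_CUBIC))
E
```

```text
clock: 4.0
position: [438.8, 143.0, 76.7]
tool_rot: [-1.571, -0.0, -1.682]
force: [-0.5, -0.5, -0.0]
grip_width: 0.503
clock: 4.38
position: [438.8, 142.9, 70.8]
tool_rot: [-1.571, -0.0, -1.682]
force: [-0.0, -0.0, -0.3]
grip_width: 0.496
0.49639154432921884
```

View pics/c6.png

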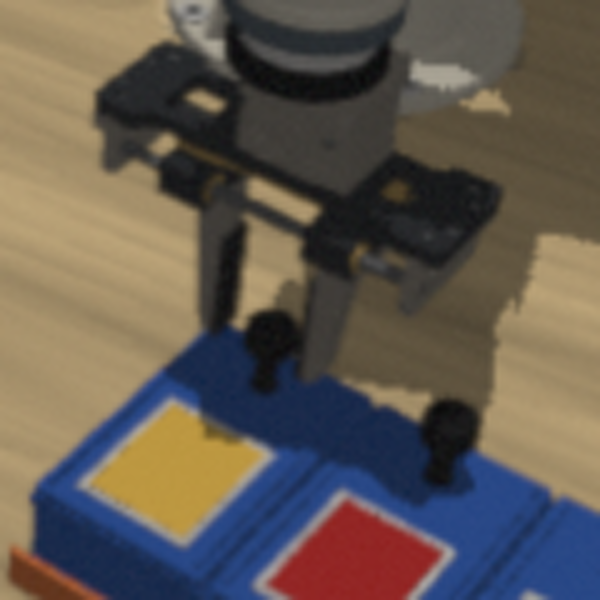

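```bash
python3 - <<'E'
from h import *
S=cloud('scene',np.load('pics/s3.npy'));p,r=here();
for u in (341,343,345,361,363,365,367):
  print(u,[S[v,u].round(0).tolist() for v in range(214,240,2)])
E
```

```text
341 [[447.0, 111.0, 131.0], [448.0, 112.0, 125.0], [444.0, 111.0, 115.0], [446.0, 112.0, 111.0], [446.0, 113.0, 104.0], [446.0, 114.0, 98.0], [421.0, 104.0, 67.0], [428.0, 107.0, 67.0], [432.0, 110.0, 64.0], [440.0, 114.0, 66.0], [446.0, 117.0, 64.0], [452.0, 120.0, 64.0], [461.0, 124.0, 66.0]]
343 [[448.0, 117.0, 135.0], [446.0, 116.0, 126.0], [445.0, 117.0, 119.0], [447.0, 118.0, 114.0], [446.0, 118.0, 107.0], [448.0, 120.0, 102.0], [446.0, 120.0, 94.0], [422.0, 110.0, 64.0], [430.0, 115.0, 65.0], [438.0, 118.0, 66.0], [444.0, 122.0, 66.0], [453.0, 126.0, 67.0], [456.0, 128.0, 64.0]]
345 [[447.0, 121.0, 135.0], [444.0, 121.0, 126.0], [442.0, 120.0, 118.0], [442.0, 121.0, 112.0], [440.0, 121.0, 104.0], [441.0, 122.0, 98.0], [416.0, 113.0, 68.0], [424.0, 117.0, 69.0], [426.0, 118.0, 64.0], [433.0, 122.0, 64.0], [441.0, 126.0, 65.0], [448.0, 129.0, 66.0], [454.0, 132.0, 65.0]]
361 [[273.0, 101.0, 1.0], [277.0, 103.0, -3.0], [287.0, 107.0, -2.0], [450.0, 166.0, 140.0], [452.0, 167.0, 135.0], [454.0, 169.0, 131.0], [453.0, 169.0, 124.0], [453.0, 170.0, 118.0], [452.0, 170.0, 110.0], [45
[... 285 characters left out ...]
0, 114.0], [456.0, 178.0, 110.0], [455.0, 178.0, 103.0], [421.0, 168.0, 64.0], [430.0, 172.0, 66.0]]
365 [[478.0, 183.0, 187.0], [456.0, 176.0, 161.0], [456.0, 177.0, 156.0], [455.0, 178.0, 149.0], [455.0, 178.0, 143.0], [454.0, 179.0, 136.0], [456.0, 181.0, 132.0], [454.0, 180.0, 123.0], [447.0, 179.0, 111.0], [446.0, 179.0, 103.0], [340.0, 145.0, -5.0], [419.0, 172.0, 64.0], [423.0, 175.0, 62.0]]
367 [[477.0, 187.0, 188.0], [456.0, 181.0, 164.0], [456.0, 182.0, 158.0], [454.0, 182.0, 150.0], [450.0, 181.0, 140.0], [448.0, 182.0, 133.0], [443.0, 181.0, 122.0], [440.0, 181.0, 113.0], [325.0, 145.0, -1.0], [333.0, 148.0, -1.0], [340.0, 151.0, -2.0], [416.0, 177.0, 64.0], [426.0, 181.0, 67.0]]
```

```bash
python3 -m creep '[[-3,4,0,0,0,0],[-3,7,0,0,0,0],[-3,7,0,0,0,0]]' ;python3 -m creep '[[0,0,0,0,0,0],[0,0,0,0,0,0],[0,0,0,0,0,0],[0,0,0,0,0,0]]' 0 15; python3 - <<'E'
from h import *
shot('scene','s4')
im=cv2.imread('pics/s4.png');cv2.imwrite('pics/c7.png',cv2.resize(im[160:280,300:420],None,fx=5,fy=5,interpolation=cv2.INTER_CUBIC))
E
```

```text
clock: 4.8
position: [439.2, 145.9, 63.8]
tool_rot: [-1.571, -0.0, -1.682]
force: [0.3, 0.7, 0.4]
grip_width: 0.503
clock: 5.3
position: [439.4, 145.6, 64.1]
tool_rot: [-1.571, -0.001, -1.682]
force: [0.3, -5.6, 1.6]
grip_width: 0.296
```

View pics/c7.png

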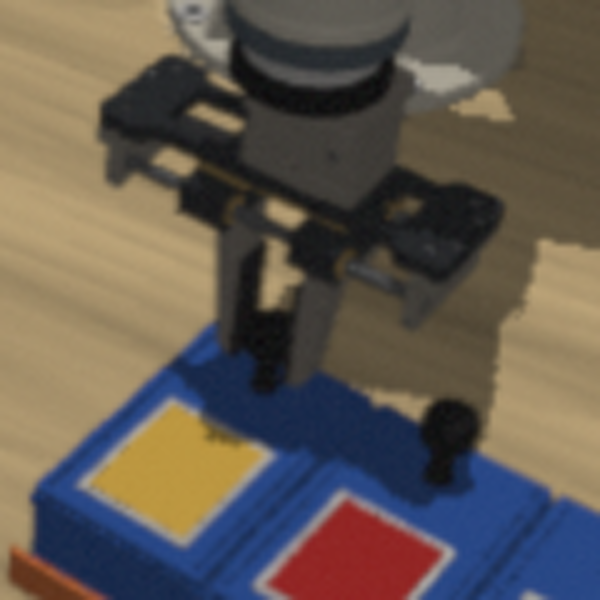

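```bash
python3 - <<'E'
import numpy as np
for t in np.r_[np.arange(.1,1.7,.1),1.65,1.7]:
    print(round(t,2),[0,round(-(130*np.sin(t)+41*np.cos(t)-41)),round(-130*np.cos(t)+41*np.sin(t)+130)])
E
```

```text
0.1 [0, -13, 5]
0.2 [0, -25, 11]
0.3 [0, -37, 18]
0.4 [0, -47, 26]
0.5 [0, -57, 36]
0.6 [0, -66, 46]
0.7 [0, -74, 57]
0.8 [0, -81, 69]
0.9 [0, -86, 81]
1.0 [0, -91, 94]
1.1 [0, -93, 108]
1.2 [0, -95, 121]
1.3 [0, -95, 135]
1.4 [0, -94, 148]
1.5 [0, -92, 162]
1.6 [0, -88, 175]
1.65 [0, -85, 181]
1.7 [0, -83, 187]
```

```bash
python3 -m creep '[[0,-13,5,0,0,0],[0,-25,11,0,0,0],[0,-37,18,0,0,0],[0,-47,26,0,0,0],[0,-57,36,0,0,0],[0,-66,46,0,0,0],[0,-66,46,0,0,0]]' - 20; python3 - <<'E'
from h import *
shot('scene','s5')
im=cv2.imread('pics/s5.png');cv2.imwrite('pics/c8.png',cv2.resize(im[160:300,300:440],None,fx=4,fy=4,interpolation=cv2.INTER_CUBIC))
E
```

```text
clock: 6.22
position: [485.4, 140.1, 131.2]
tool_rot: [-1.571, -0.001, -1.682]
force: [-1.2, -6.0, -0.7]
grip_width: 0.293
```

View pics/c8.png

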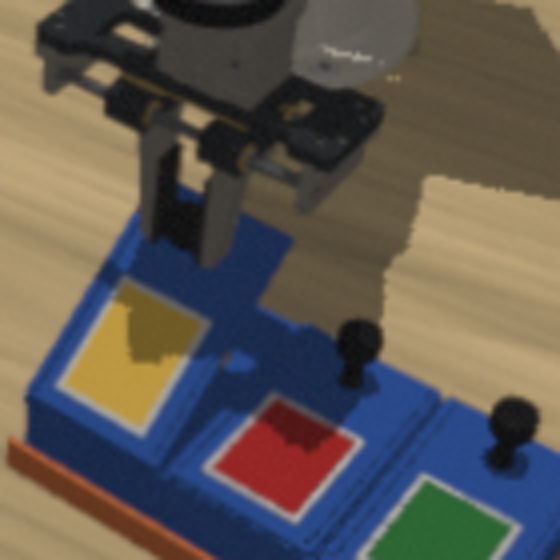

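Lid is rising with the knob still held (knob near (345,213) in full frame). Continue the arc.

```bash
python3 -m creep '[[0,-8,11,0,0,0],[0,-15,23,0,0,0],[0,-20,35,0,0,0],[0,-25,48,0,0,0],[0,-27,62,0,0,0],[0,-29,75,0,0,0],[0,-29,89,0,0,0],[0,-28,102,0,0,0],[0,-26,116,0,0,0],[0,-22,129,0,0,0]]'; python3 -m creep '[[0,3,6,0,0,0],[0,5,12,0,0,0],[0,5,12,0,0,0]]'; python3 - <<'E'
from h import *
shot('scene','s6')
im=cv2.imread('pics/s6.png');cv2.imwrite('pics/c9.png',cv2.resize(im[130:330,260:460],None,fx=3,fy=3,interpolation=cv2.INTER_CUBIC))
E
```

```text
clock: 7.52
position: [613.4, 124.9, 152.5]
tool_rot: [-1.572, -0.002, -1.682]
force: [-2.2, -9.0, -1.4]
grip_width: 0.294
clock: 7.9
position: [625.5, 123.4, 147.5]
tool_rot: [-1.572, -0.002, -1.682]
force: [-2.2, -8.7, -0.7]
grip_width: 0.293
```

View pics/c9.png

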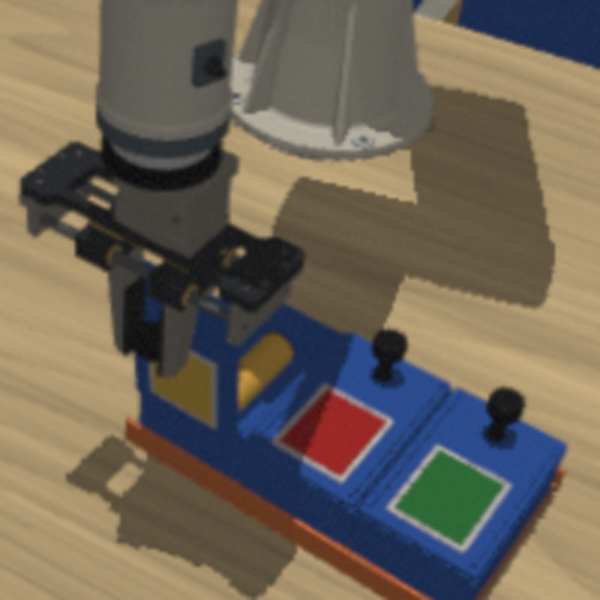

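```bash
python3 -m creep '[[0,0,0,0,0,0],[0,0,0,0,0,0],[0,0,0,0,0,0],[0,0,0,0,0,0],[0,-30,0,0,0,0],[0,-60,0,0,0,0],[0,-110,0,0,0,0]]' 0.5; python3 -m creep '[[0,-10,-50,0,0,0],[0,-10,-100,0,0,0],[0,-10,-160,0,0,0],[0,-10,-220,0,0,0],[0,-10,-280,0,0,0],[0,-10,-280,0,0,0]]' 0.46;  python3 - <<'E'
from h import *
shot('scene','s7');shot('top','t7')
im=cv2.imread('pics/s7.png');cv2.imwrite('pics/c10.png',cv2.resize(im[180:330,280:480],None,fx=4,fy=4,interpolation=cv2.INTER_CUBIC))
im=cv2.imread('pics/t7.png');cv2.imwrite('pics/c11.png',cv2.resize(im[150:290,90:290],None,fx=4,fy=4,interpolation=cv2.INTER_CUBIC))
E
```

```text
clock: 8.82
position: [624.1, 125.2, 256.7]
tool_rot: [-1.574, -0.001, -1.682]
force: [-0.1, -0.4, -1.0]
grip_width: 0.499
clock: 9.57
position: [343.7, 156.3, 267.3]
tool_rot: [-1.571, 0.001, -1.68]
force: [0.5, 0.3, 0.6]
grip_width: 0.461
```

View pics/c10.png

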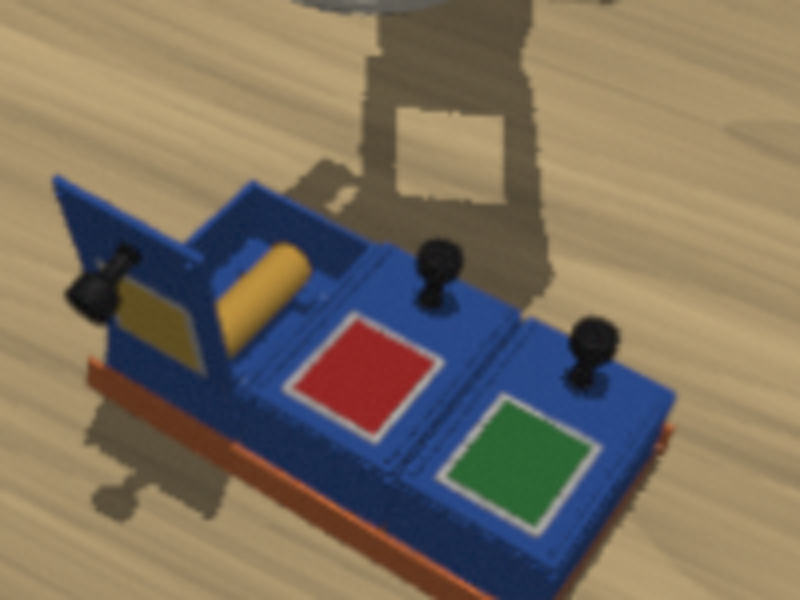

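View pics/c11.png

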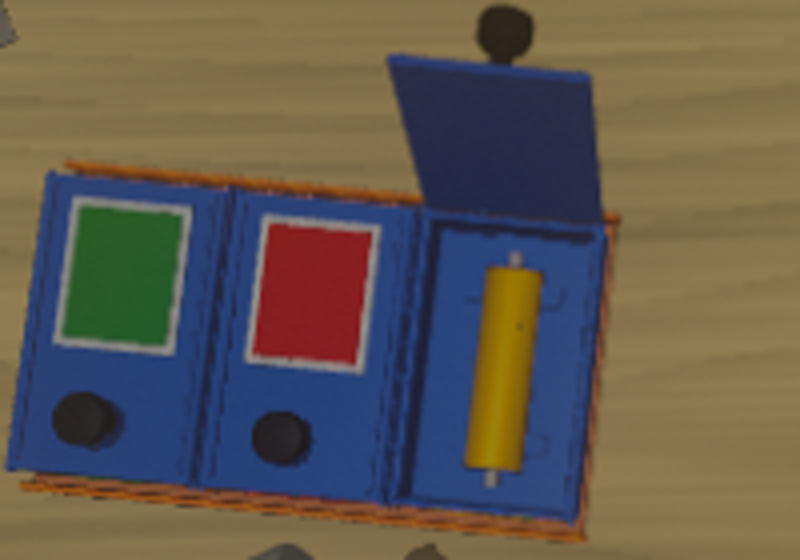

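```bash
python3 - <<'E'
from h import *
for n,roi in(('top',(205,280,195,240)),('scene',(230,275,325,365))):
    im=cv2.imread(f"pics/{'t7' if n=='top' else 's7'}.png");P=cloud(n,np.load(f"pics/{'t7' if n=='top' else 's7'}.npy"))
    hsv=cv2.cvtColor(im,cv2.COLOR_BGR2HSV);m=cv2.inRange(hsv,(18,130,60),(34,255,255));k=np.zeros_like(m);a,b,c,d=roi;k[a:b,c:d]=m[a:b,c:d]
    ys,xs=np.nonzero(k);q=P[ys,xs];print(n,len(q),'z top',np.percentile(q[:,2],[50,95]))
    if n=='top':
        w=ray(n,np.c_[xs,ys],32)[:,:2].astype(np.float32);print(cv2.minAreaRect(w))
        w=q[:,:2].astype(np.float32)
    print(cv2.minAreaRect(q[:,:2].astype(np.float32)))
E
```

```text
top 671 z top [nan nan]
((474.5377197265625, 139.93905639648438), (30.850078582763672, 136.7718963623047), 84.1893310546875)
((474.0863037109375, 138.35911560058594), (30.270740509033203, 134.89596557617188), 84.56217956542969)
scene 322 z top [nan nan]
((523.2582397460938, 147.1343994140625), (179.78932189941406, 25.63062286376953), 9.861774444580078)
```

```bash
python3 - <<'E'
from h import *
uv=np.array([[504,369],[515,269],[493.5,469],[515,258],[490,480]])/4+[90,150]-.4
w=ray('top',uv,32);print(w.round(1)); d=w[1]-w[2];print(np.hypot(*d[:2]),np.degrees(np.arctan2(d[1],d[0])))
# inner box corners top at z=60
uv=np.array([[425,208],[606,222],[578,525],[395,505]])/4+[90,150]-.4
w=ray('top',uv,60);print(w.round(1),w.mean(0))
E
```

```text
[[486.9 138.5  32. ]
 [542.5 132.   32. ]
 [432.  144.6  32. ]
 [548.7 132.   32. ]
 [426.  146.6  32. ]]
111.23415038071457 -6.482596713153536
[[574.3 177.6  60. ]
 [564.5  79.   60. ]
 [401.1  95.9  60. ]
 [414.  193.8  60. ]] [488.4811044  136.56745449  60.        ]
```

```bash
python3 - <<'E'
from h import *
go([498,138.4,110],tool(-96.5))
E
```

```text
[  1.7 158.  151.5] [-0.1  0.2 -0.1]
```

```bash
python3 -m creep '[[2,20,50,0,0,0],[2,50,100,0,0,0],[2,100,151,0,0,0],[2,130,151,0,0,0],[2,158,151,0,0,0],[2,158,151,0,0,0]]'; python3 - <<'E'
from h import *
go([498,138.4,-2],tool(-96.5))
shot('scene','s8');shot('top','t8')
im=cv2.imread('pics/s8.png');cv2.imwrite('pics/c12.png',cv2.resize(im[130:280,280:480],None,fx=4,fy=4,interpolation=cv2.INTER_CUBIC))
E
```

```text
clock: 10.42
position: [496.4, 136.7, 106.6]
tool_rot: [-1.575, -0.002, -1.683]
force: [0.9, -0.4, -0.4]
grip_width: 0.457
[ -2.1 108.6   1.9] [0.2 0.1 0.1]
```

View pics/c12.png

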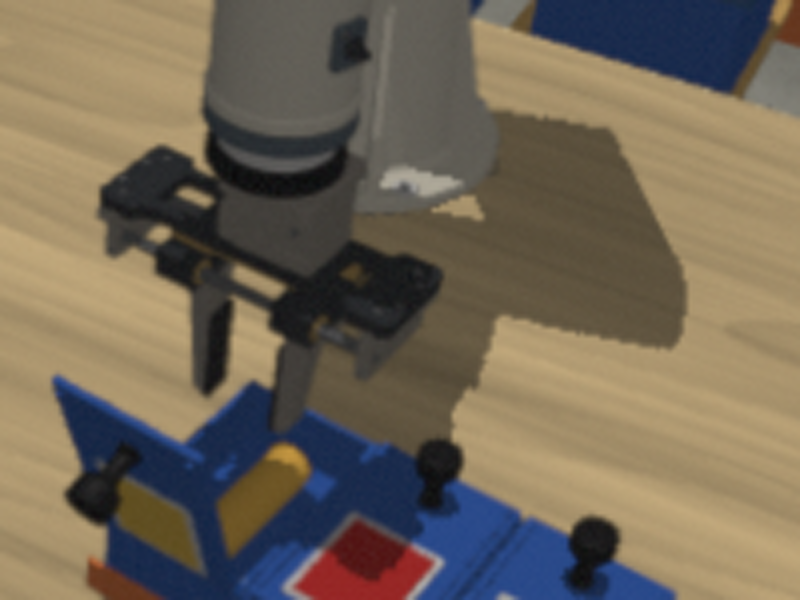

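```bash
python3 - <<'E'
from h import *
S=cloud('scene',np.load('pics/s8.npy'));p,_=here();print(p)
q=S[195:245,320:365].reshape(-1,3)
ex=np.array([.9936,-.113]);l=(q[:,:2]-[498,138.4])@np.array([ex,[.113,.9936]]).T
m=(abs(l[:,0])<18)&(abs(l[:,1])<45)&(q[:,2]>70)&(q[:,2]<190)
a,b=l[m],q[m][:,2]
for lo in range(110,170,6):
    k=(b>=lo)&(b<lo+6);s=a[k]
    if len(s):L=s[s[:,1]<0];Rr=s[s[:,1]>=0];print(lo,len(L),len(Rr),[ (x.min(0).round(0).tolist(),x.max(0).round(0).tolist()) for x in (L,Rr) if len(x)])
E
```

```text
[497.8575266  137.41686986 109.3618715 ]
122 3 2 [([-9.0, -27.0], [8.0, -22.0]), ([8.0, 21.0], [8.0, 24.0])]
128 16 13 [([-9.0, -34.0], [11.0, -21.0]), ([-5.0, 21.0], [11.0, 34.0])]
134 15 15 [([-8.0, -35.0], [12.0, -20.0]), ([-8.0, 22.0], [10.0, 35.0])]
140 16 13 [([-11.0, -34.0], [10.0, -20.0]), ([-7.0, 23.0], [10.0, 35.0])]
146 17 15 [([-11.0, -35.0], [11.0, -21.0]), ([-8.0, 23.0], [12.0, 36.0])]
152 18 20 [([-4.0, -36.0], [11.0, -21.0]), ([-7.0, 21.0], [11.0, 36.0])]
158 19 14 [([-8.0, -34.0], [12.0, -20.0]), ([-6.0, 21.0], [12.0, 38.0])]
164 18 23 [([-7.0, -35.0], [11.0, -21.0]), ([-8.0, 22.0], [11.0, 38.0])]
```

```bash
python3 -m creep '[[-1,25,1,0,0,0],[-1,50,1,0,0,0],[-1,70,1,0,0,0],[-1,82,1,0,0,0],[-1,90,1,0,0,0],[-1,96,1,0,0,0],[-1,96,1,0,0,0]]'; python3 -m creep '[[0,5,0,0,0,0],[0,10,0,0,0,0],[0,12,0,0,0,0],[0,12,0,0,0,0]]'
```

```text
clock: 11.4
position: [498.0, 138.4, 13.1]
tool_rot: [-1.571, 0.0, -1.682]
force: [0.9, -0.2, 0.3]
grip_width: 0.456
clock: 11.9
position: [497.8, 138.4, 0.9]
tool_rot: [-1.571, -0.0, -1.682]
force: [0.4, -0.0, 0.1]
grip_width: 0.458
```

```bash
python3 -m creep '[[0,2,0,0,0,0],[0,2,0,0,0,0]]'; python3 -m creep '[[0,0,0,0,0,0],[0,0,0,0,0,0],[0,0,0,0,0,0],[0,0,0,0,0,0]]' 0 35; python3 -m creep '[[0,-5,0,0,0,0],[0,-15,0,0,0,0],[0,-30,0,0,0,0],[0,-60,0,0,0,0],[0,-100,0,0,0,0],[0,-150,0,0,0,0],[0,-200,0,0,0,0],[0,-245,0,0,0,0],[0,-245,0,0,0,0]]'; python3 - <<'E'
from h import *
shot('scene','s9')
im=cv2.imread('pics/s9.png');cv2.imwrite('pics/c13.png',cv2.resize(im[80:280,270:470],None,fx=3,fy=3,interpolation=cv2.INTER_CUBIC))
E
```

```text
clock: 12.15
position: [497.9, 138.4, -1.0]
tool_rot: [-1.571, -0.0, -1.682]
force: [-0.5, -0.2, -0.1]
grip_width: 0.46
clock: 12.65
position: [498.0, 138.4, -0.9]
tool_rot: [-1.571, 0.0, -1.682]
force: [-0.7, 0.3, 1.1]
grip_width: 0.338
clock: 13.78
position: [500.0, 139.0, 248.7]
tool_rot: [-1.564, 0.003, -1.682]
force: [0.4, 0.1, -2.9]
grip_width: 0.34
```

View pics/c13.png

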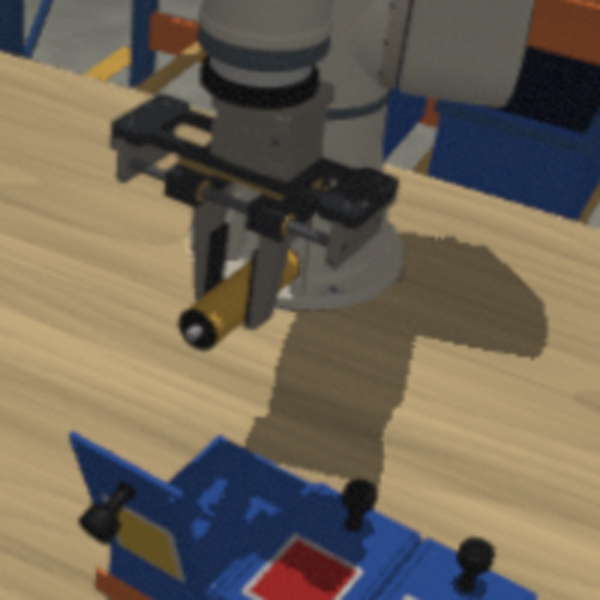

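```bash
cat > rol.py <<'E'
from h import *
def rol(n,name,zmin=60):
    im=cv2.imread(f'pics/{name}.png');P=cloud(n,np.load(f'pics/{name}.npy'));hsv=cv2.cvtColor(im,cv2.COLOR_BGR2HSV)
    m=cv2.inRange(hsv,(18,120,50),(34,255,255))>0
    q=P[m];q=q[~np.isnan(q[:,0])];p,r=here();l=(q-p)@r
    k=(abs(l[:,0])<30)&(abs(l[:,1]+29)<35)&(abs(l[:,2])<90);l=l[k];w=q[k]
    print(n,len(l),'p',p.round(1),'tool-frame pct',np.percentile(l,[1,50,99],axis=0).round(1).tolist())
    c=w.mean(0);u,s,v=np.linalg.svd(w-c);ax=v[0];print('axis',ax.round(3),'in tool',(r.T@ax).round(3))
    b=l[l[:,2]<-20];f=l[l[:,2]>20]
    return l
E
python3 - <<'E'
from rol import *
rol('scene','s9');shot('top','t9');rol('top','t9')
E
```

```text
scene 301 p [498.5 138.6 246.1] tool-frame pct [[-18.0, -50.1, -62.8], [-9.6, -45.3, 18.1], [13.5, -30.7, 48.5]]
axis [ 0.989 -0.136  0.049] in tool [ 0.026 -0.045  0.999]
top 159 p [497.5 138.3 244.4] tool-frame pct [[-14.3, -51.7, -64.3], [-5.7, -47.7, -51.3], [4.6, -39.4, -30.6]]
axis [-0.995 -0.092  0.037] in tool [ 0.202 -0.038 -0.979]
```

```bash
cat >> h.py <<'E'
C=np.array([0,-31,-8.])
def rgo(z,seat=(615.8,-239),yaw=-5.8,t=22):
    Rm=tool(yaw,t);go(np.array([*seat,z])-Rm@C,Rm)
E
python3 - <<'E'
from h import *
print(manip.state()['joints'].round(2))
go([500,0,250],tool(-50))
rgo(240)
E
```

```text
[ 0.27  0.13  1.8  -0.    1.2   1.95]
[137.2  -5.6  17.8] [ -0.  -46.4   0. ]
[354.   33.1 147.7] [-17.4 -89.3  17.2]
```

```bash
python3 -m creep '[[35,-1,15,0,-9,0],[70,-2,30,0,-18,0],[105,-3,45,0,-27,0],[140,-4,60,0,-36,0],[175,-5,75,0,-45,0],[210,-5,90,0,-54,0],[245,-5,105,0,-63,0],[280,-5,120,0,-72,0],[315,-5,135,0,-81,0],[350,-5,148,0,-90,0]]'; python3 - <<'E'
from h import *
rgo(220)
E
```

```text
clock: 15.12
position: [605.2, -226.6, 246.5]
tool_rot: [-1.57, 0.004, -0.106]
force: [0.3, -0.5, -1.6]
grip_width: 0.335
[ 0.4 55.3 -3.3] [-0.1 -0.3 21.8]
```

```bash
python3 -m creep '[[0,10,-3,0,0,8],[0,30,-3,0,0,15],[0,50,-3,0,0,22],[0,55,-3,0,0,22],[0,55,-3,0,0,22]]'; python3 - <<'E'
from rol import *
rgo(100)
shot('scene','s10');shot('top','t10')
rol('scene','s10');rol('top','t10')
for n,o in(('s10','c14'),):
  im=cv2.imread(f'pics/{n}.png');cv2.imwrite(f'pics/{o}.png',cv2.resize(im[90:270,120:300],None,fx=3.3,fy=3.3,interpolation=cv2.INTER_CUBIC))
E
```

```text
clock: 15.75
position: [605.2, -228.6, 193.0]
tool_rot: [-1.57, 0.384, -0.111]
force: [0.4, -0.1, -3.1]
grip_width: 0.34
[ 45.7 112.8  -1.4] [-0.2 -0.5 -0. ]
scene 295 p [ 605.7 -229.   195.5] tool-frame pct [[-13.7, -58.4, -53.2], [2.4, -41.8, 12.0], [18.2, -28.6, 46.4]]
axis [ 0.246  0.966 -0.078] in tool [0.156 0.021 0.987]
top 104 p [ 605.7 -229.   195.5] tool-frame pct [[-16.9, -48.2, 31.2], [-5.1, -43.9, 40.1], [12.3, -21.1, 45.0]]
axis [-0.97   0.232 -0.071] in tool [-0.892  0.434  0.123]
```

View pics/c14.png

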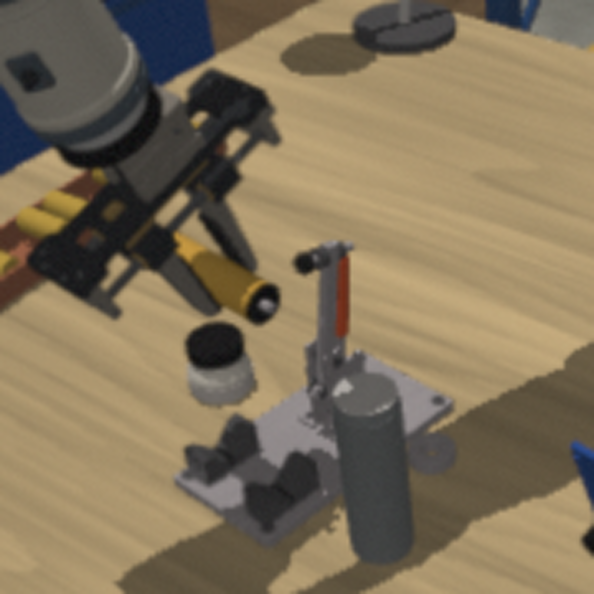

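View pics/t10.png

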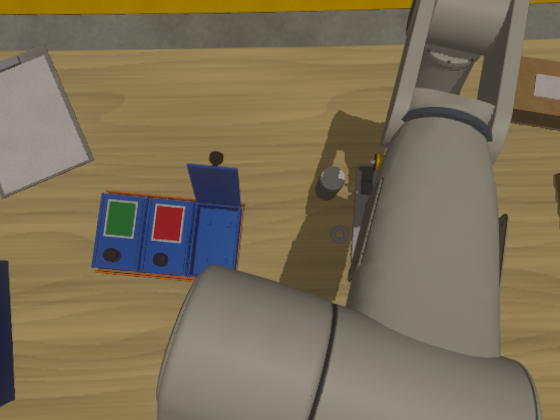

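```bash
python3 -m creep '[[10,25,-1,0,0,0],[20,50,-1,0,0,0],[30,75,-1,0,-0.5,0],[40,100,-1,0,-0.5,0],[46,113,-1,0,-0.5,0],[46,113,-1,0,-0.5,0]]'; python3 - <<'E'
from rol import *
rgo(70)
shot('scene','s11')
rol('scene','s11')
im=cv2.imread(f'pics/s11.png');cv2.imwrite(f'pics/c15.png',cv2.resize(im[140:270,150:280],None,fx=4.5,fy=4.5,interpolation=cv2.INTER_CUBIC))
E
```

```text
clock: 16.6
position: [605.8, -229.9, 72.6]
tool_rot: [-1.567, 0.384, -0.102]
force: [-0.8, -0.9, -3.1]
grip_width: 0.334
[11.  29.4 -0.2] [-0.2 -0.   0. ]
scene 279 p [ 606.4 -230.    73.3] tool-frame pct [[-14.2, -48.5, -61.6], [1.6, -43.1, 10.9], [17.2, -32.4, 46.6]]
axis [ 0.209  0.977 -0.049] in tool [0.119 0.008 0.993]
```

View pics/c15.png

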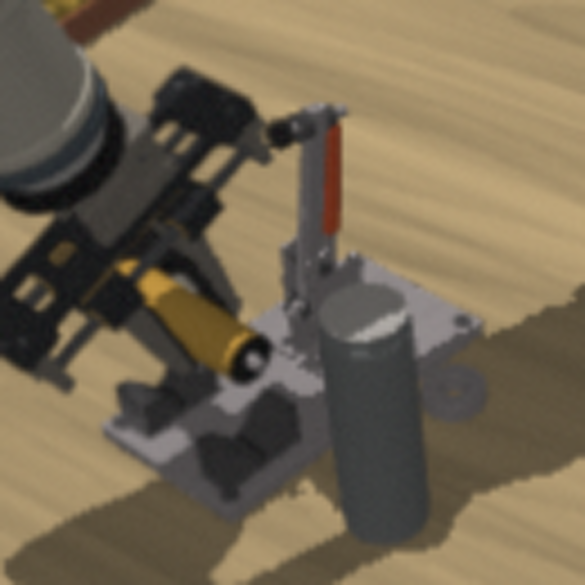

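```bash
python3 - <<'E'
from h import *
S=cloud('scene',np.load('pics/s11.npy'))
ex=np.array([np.cos(np.radians(5.8)),-np.sin(np.radians(5.8))]);ey=np.array([-ex[1],ex[0]])
q=S[140:270,150:280].reshape(-1,3);o=np.array([493.5,-225.2]) # scene-biased
f=np.c_[(q[:,:2]-o)@ex,(q[:,:2]-o)@ey,q[:,2]]
k=(f[:,2]>120)&(abs(f[:,1])<60)
g=f[k]
for lo in range(120,300,10):
    s=g[(g[:,2]>=lo)&(g[:,2]<lo+10)]
    xs=np.sort(s[:,0]);print(lo,xs[:60:4].round(0), xs[-1:].round(0))
im=cv2.imread('pics/s11.png');hsv=cv2.cvtColor(im,cv2.COLOR_BGR2HSV)
m=(cv2.inRange(hsv,(18,120,50),(34,255,255))>0)[140:270,150:280].ravel()
y=f[m&(f[:,2]>80)&(f[:,2]<125)&(abs(f[:,1])<90)]
for lo in range(-70,70,15):
    s=y[(y[:,1]>=lo)&(y[:,1]<lo+15)]
    if len(s)>3:print('roller',lo,len(s),s.min(0).round(1),s.max(0).round(1))
E
```

```text
120 [  5.  10.  13.  17.  21.  25.  28.  30. 106. 108. 114. 117. 118. 121.
 155.] [170.]
130 [  1.   7.  10.  13.  17.  20.  24.  27.  28. 110. 115. 119. 122. 124.
 161.] [175.]
140 [  1.   6.   8.  12.  15.  20.  23.  25.  27. 113. 116. 119. 125. 125.
 128.] [238.]
150 [ -2.   3.   7.  10.  13.  19.  22.  24. 115. 117. 122. 127. 129. 129.
 129.] [246.]
160 [ -1.   1.   4.   8.  12.  16.  19.  20. 117. 121. 127. 129. 175. 189.
 192.] [251.]
170 [-10.  -5.   2.   6.   9.  15.  23.  28. 131. 136. 178. 181. 184. 188.
 191.] [258.]
180 [-12.  -2.   4.   8.   8.  13.  19.  23.  24.  25.  26.  30.  39.  41.
  42.] [255.]
190 [  6.  16.  24.  35.  37.  40.  42. 120. 124. 127. 131. 134. 139. 141.
 144.] [233.]
200 [ 77.  83.  98. 105. 111. 115. 119. 123. 125. 128. 130. 131. 133. 134.
 136.] [206.]
210 [ 79.  84.  86.  87.  91.  94.  97.  98. 100. 102. 102. 105. 108. 119.
 123.] [190.]
220 [ 81.  86.  88.  91. 107. 110. 114. 119. 124. 126. 128. 132. 135. 137.
 140.] [194.]
230 [ 80.  82.  86.  91.  94.  98. 100. 101. 103. 104. 104. 105. 106. 106.
 106.] [199.]
240 [82. 83. 84. 84. 85. 86. 86.
[... 211 characters left out ...]
 [232.]
270 [150. 151. 152. 153. 154. 158. 159. 162. 163. 165. 168. 169. 171. 173.
 175.] [233.]
280 [185. 195. 199. 200. 204. 206. 207. 211. 212. 215. 216. 218. 220. 223.
 225.] [235.]
290 [165. 175. 178. 180. 184. 186. 188. 190. 193. 198. 200. 203. 207. 210.
 214.] [234.]
roller -55 8 [113.1 -54.9 109.6] [128.7 -42.1 116.4]
roller -40 16 [113.7 -35.8 111.2] [132.4 -25.5 117.5]
roller -25 31 [115.  -24.2 110.6] [138.7 -10.  117.6]
roller -10 39 [111.5 -10.  107.1] [140.    4.3 116.7]
roller 5 56 [110.    5.1  99.6] [149.4  19.9 117.9]
roller 20 54 [112.5  20.3  93.3] [142.4  33.9 118.4]
roller 35 56 [114.6  35.1  96.7] [141.6  49.8 117.6]
roller 50 16 [120.1  50.  100.8] [140.3  55.2 117.1]
```

```bash
python3 -m creep '[[5,13,0,0,0,0],[10,25,0,0,0,0],[14,35,0,0,0,0],[17,42,0,0,0,0],[17.6,43.6,0,0,0,0],[17.6,43.6,0,0,0,0]]'; python3 - <<'E'
from h import *
rgo(44.6)
shot('scene','s12')
im=cv2.imread(f'pics/s12.png');cv2.imwrite(f'pics/c16.png',cv2.resize(im[150:270,150:270],None,fx=5,fy=5,interpolation=cv2.INTER_CUBIC))
E
```

```text
clock: 17.4
position: [606.2, -229.7, 25.1]
tool_rot: [-1.567, 0.384, -0.102]
force: [0.4, 0.1, -3.9]
grip_width: 0.338
[ 2.5  9.  -0.3] [-0.2 -0.   0. ]
```

View pics/c16.png

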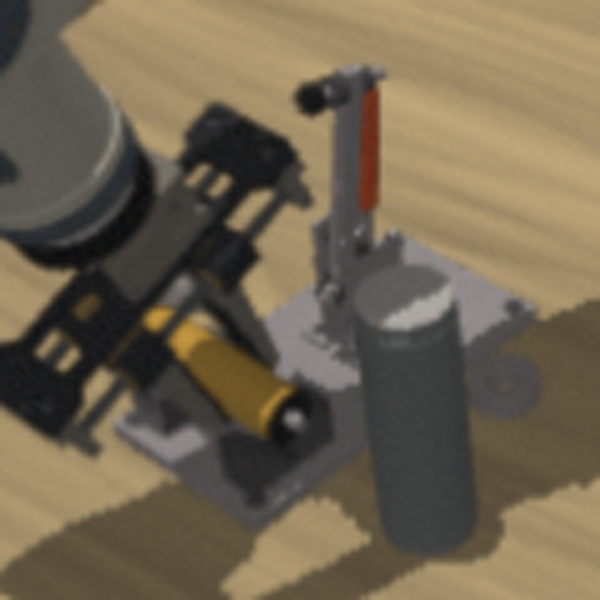

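```bash
python3 -m creep '[[0.7,1.8,0,0,0,0],[1.5,3.7,0,0,0,0],[1.9,4.6,0,0,0,0],[1.9,4.6,0,0,0,0]]'; python3 -m creep '[[0.4,1,0,0,0,0],[0.4,1,0,0,0,0]]';python3 -m creep '[[0.4,1,0,0,0,0],[0.4,1,0,0,0,0]]'; python3 -m creep '[[0.4,1,0,0,0,0],[0.4,1,0,0,0,0]]'
```

```text
clock: 17.95
position: [606.0, -229.7, 20.0]
tool_rot: [-1.567, 0.384, -0.102]
force: [1.4, 0.2, -3.0]
grip_width: 0.339
clock: 18.2
position: [606.1, -229.7, 18.9]
tool_rot: [-1.567, 0.384, -0.102]
force: [0.0, 0.3, -2.9]
grip_width: 0.34
clock: 18.45
position: [606.0, -229.7, 17.9]
tool_rot: [-1.567, 0.384, -0.102]
force: [1.0, -0.6, -2.5]
grip_width: 0.34
clock: 18.7
position: [605.9, -229.7, 17.1]
tool_rot: [-1.567, 0.384, -0.102]
force: [-1.5, 0.0, 1.0]
grip_width: 0.343
```

```bash
python3 -m creep '[[0.4,1,0,0,0,0],[0.4,1,0,0,0,0]]'; python3 - <<'E'
from rol import *
shot('scene','s13');rol('scene','s13')
im=cv2.imread(f'pics/s13.png');cv2.imwrite(f'pics/c17.png',cv2.resize(im[150:270,150:270],None,fx=5,fy=5,interpolation=cv2.INTER_CUBIC))
E
```

```text
clock: 18.95
position: [605.9, -229.7, 17.0]
tool_rot: [-1.567, 0.385, -0.102]
force: [-2.3, 0.6, 7.6]
grip_width: 0.335
scene 287 p [ 605.9 -229.7   17. ] tool-frame pct [[-17.5, -49.1, -59.6], [1.7, -43.5, 9.2], [17.7, -18.3, 46.5]]
axis [ 0.211  0.977 -0.038] in tool [ 0.117 -0.002  0.993]
```

View pics/c17.png

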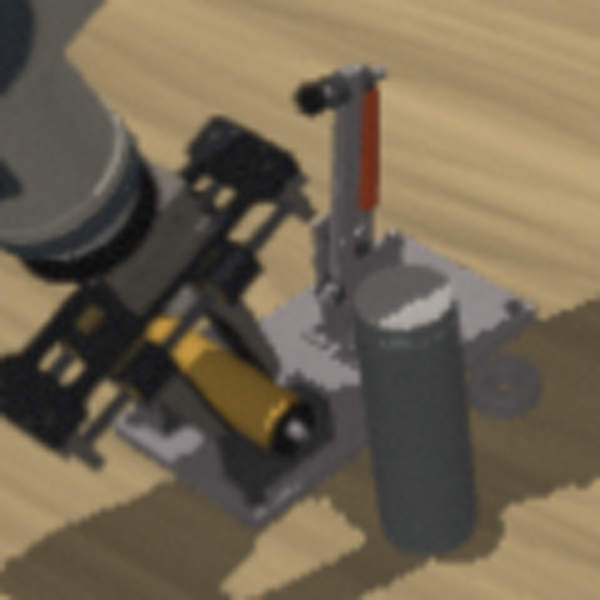

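```bash
python3 -m creep '[[-0.1,-0.4,0,0,0,0],[-0.1,-0.4,0,0,0,0],[-0.1,-0.4,0,0,0,0]]' - 5; python3 -m creep '[[0,0,0,0,0,0],[0,0,0,0,0,0],[0,0,0,0,0,0],[0,0,0,0,0,0]]' 0.46 ; python3 - <<'E'
from rol import *
shot('scene','s14');rol('scene','s14')
im=cv2.imread(f'pics/s14.png');cv2.imwrite(f'pics/c18.png',cv2.resize(im[150:270,150:270],None,fx=5,fy=5,interpolation=cv2.INTER_CUBIC))
E
```

```text
clock: 19.38
position: [605.3, -229.5, 16.2]
tool_rot: [-1.567, 0.386, -0.102]
force: [-5.1, 1.3, 4.1]
grip_width: 0.342
clock: 19.88
position: [606.4, -229.7, 16.1]
tool_rot: [-1.567, 0.384, -0.102]
force: [0.1, -0.2, -0.8]
grip_width: 0.457
scene 318 p [ 606.3 -229.7   16.1] tool-frame pct [[-17.9, -47.6, -59.2], [2.3, -43.0, 2.7], [16.1, -21.1, 47.2]]
axis [ 0.15   0.988 -0.022] in tool [0.054 0.005 0.999]
```

View pics/c18.png

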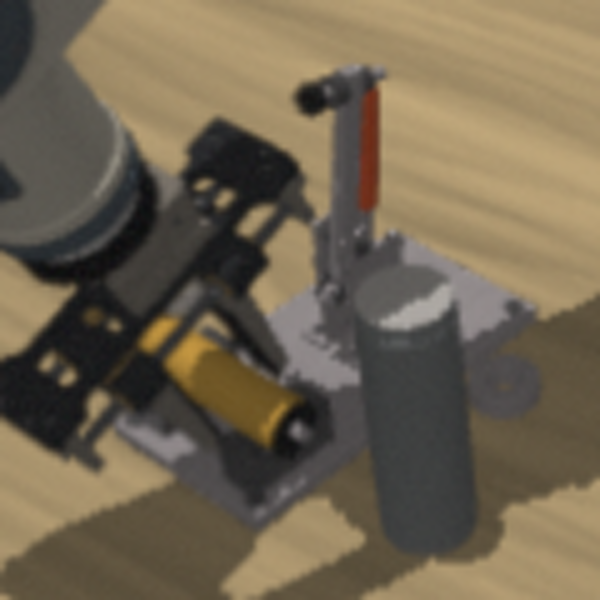

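```bash
python3 -m creep '[[0,-5,0,0,0,0],[0,-15,0,0,0,0],[0,-30,0,0,0,0],[0,-50,0,0,0,0],[0,-80,0,0,0,0],[0,-120,0,0,0,0],[0,-170,0,0,0,0],[0,-220,0,0,0,0],[0,-220,0,0,0,0]]'; python3 - <<'E'
from h import *
shot('scene','s15');shot('top','t15')
im=cv2.imread(f'pics/s15.png');cv2.imwrite(f'pics/c19.png',cv2.resize(im[150:270,150:270],None,fx=5,fy=5,interpolation=cv2.INTER_CUBIC))
S=cloud('scene',np.load('pics/s15.npy'))
ex=np.array([np.cos(np.radians(5.8)),-np.sin(np.radians(5.8))]);ey=np.array([-ex[1],ex[0]])
hsv=cv2.cvtColor(im,cv2.COLOR_BGR2HSV);m=(cv2.inRange(hsv,(18,120,50),(34,255,255))>0)
q=S[m];o=np.array([493.5,-225.2]);f=np.c_[(q[:,:2]-o)@ex,(q[:,:2]-o)@ey,q[:,2]]
f=f[(abs(f[:,0]-125)<40)&(abs(f[:,1])<90)&(f[:,2]>20)]
for lo in range(-60,60,20):
    s=f[(f[:,1]>=lo)&(f[:,1]<lo+20)]
    if len(s)>3:print('roller',lo,len(s),np.percentile(s,3,axis=0).round(1),np.percentile(s,97,axis=0).round(1))
print(f.min(0),f.max(0))
E
```

```text
clock: 21.05
position: [691.3, -239.4, 225.9]
tool_rot: [-1.569, 0.375, -0.102]
force: [-0.5, 0.7, -0.8]
grip_width: 0.461
roller -60 55 [112.5 -57.1  40.7] [139.1 -40.7  60.1]
roller -40 64 [103.4 -39.4  38.2] [140.5 -20.7  60.9]
roller -20 67 [116.5 -19.4  42.4] [140.5  -0.8  60.9]
roller 0 62 [116.3   0.8  43.6] [140.4  19.5  59.6]
roller 20 74 [114.4  20.4  40.9] [140.8  39.6  61.4]
roller 40 48 [117.4  40.4  41.9] [139.8  53.6  60.4]
[ 97.39337509 -57.4315687   35.50303181] [163.09731283  54.93791014 358.56134813]
```

View pics/c19.png

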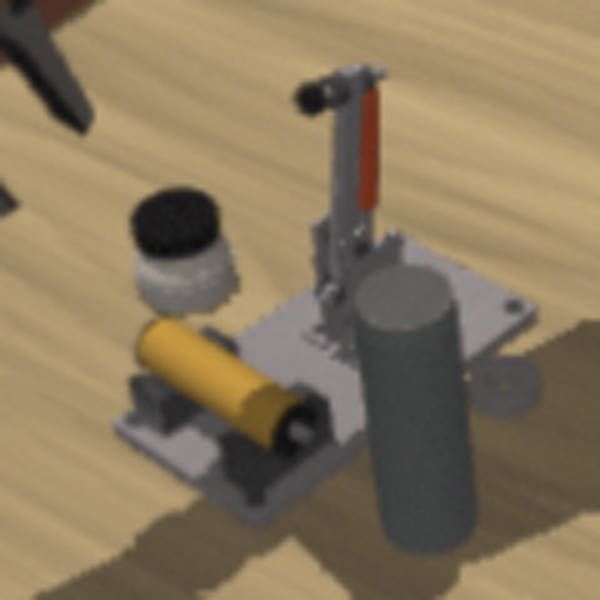

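View pics/t15.png

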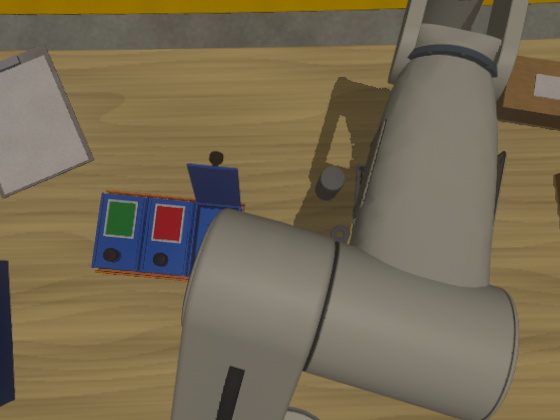

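```bash
python3 - <<'E'
from h import *
p,_=here();print(p)
go([660,-239,300],tool(-5.8,0))
go([494.4,-226.7,260],tool(-95.8))
E
```

```text
[ 688.39014884 -238.77475343  220.98633047]
[-55.7 -62.8  -2.9] [ -0.2  -0.1 -21.9]
[-194.7   36.3   -7.8] [ 17.   88.7 -17.3]
```

```bash
python3 -m creep '[[-14,-15,0,0,0,-5],[-28,-31,0,0,0,-10],[-42,-47,0,0,0,-16],[-56,-63,-3,0,0,-22],[-56,-63,-3,0,0,-22]]' 0.4 30;  python3 - <<'E'
from h import *
go([494.4,-226.7,260],tool(-95.8))
E
```

```text
clock: 21.78
position: [657.9, -239.3, 301.3]
tool_rot: [-1.568, -0.002, -0.104]
force: [0.7, 1.2, -0.5]
grip_width: 0.396
[-164.    41.    -4.5] [-0.2 89.8 -0. ]
```

```bash
python3 -m creep '[[-16,4,0,0,9,0],[-32,8,0,0,18,0],[-48,12,0,0,27,0],[-64,16,0,0,36,0],[-80,20,0,0,45,0],[-96,24,0,0,54,0],[-112,28,0,0,63,0],[-128,32,0,0,72,0],[-146,36,0,0,81,0],[-164,41,-4,0,90,0]]';  python3 -m creep '[[0,0,0,0,0,0]]'; python3 - <<'E'
from h import *
shot('scene','s16');shot('top','t16')
go([494.4,-226.7,122],tool(-95.8))
im=cv2.imread(f'pics/s16.png');cv2.imwrite(f'pics/c20.png',cv2.resize(im[90:250,140:300],None,fx=3.7,fy=3.7,interpolation=cv2.INTER_CUBIC))
S=cloud('scene',np.load('pics/s16.npy'))
ex=np.array([np.cos(np.radians(5.8)),-np.sin(np.radians(5.8))]);ey=np.array([-ex[1],ex[0]])
o=np.array([493.5,-225.2])
hsv=cv2.cvtColor(im,cv2.COLOR_BGR2HSV)
q=S[90:250,140:300].reshape(-1,3);f=np.c_[(q[:,:2]-o)@ex,(q[:,:2]-o)@ey,q[:,2]]
h=hsv[90:250,140:300].reshape(-1,3);m=((h[:,0]<10)|(h[:,0]>172))&(h[:,1]>130)&(f[:,2]>80)&(abs(f[:,0])<50)
for lo in range(90,190,10):
    s=f[m&(f[:,2]>=lo)&(f[:,2]<lo+10)]
    if len(s):print('orange',lo,len(s),s.min(0).round(1),s.max(0).round(1))
for lo in range(260,320,10):
    s=f[(f[:,2]>=lo)&(f[:,2]<lo+10)&(abs(f[:,0])<60)&(abs(f[:,1])<60)]
    a=s[s[:,1]<0];b=s[s[:,1]>0]
    for x in(a,b):
        if len(x):print('fing',lo,len(x),np.percentile(x,5,axis=0).round(1),np.percentile(x,95,axis=0).round(1))
E
```

```text
clock: 23.02
position: [495.0, -225.5, 256.4]
tool_rot: [-1.576, 0.005, -1.679]
force: [-1.0, -0.7, 1.0]
grip_width: 0.401
clock: 23.15
position: [494.8, -225.7, 256.7]
tool_rot: [-1.576, 0.005, -1.673]
force: [0.2, 0.0, 0.5]
grip_width: 0.402
[  1.4 135.7  -1.7] [ 0.1  0.1 -0.2]
orange 100 8 [  7.7   1.8 101.5] [ 16.1   8.6 109.8]
orange 110 9 [  8.4   3.3 110.1] [ 15.9   8.1 119.3]
orange 120 9 [  6.6   1.3 120.4] [ 14.3   6.9 127.9]
orange 130 10 [  6.6   2.6 130.1] [ 12.    7.8 139.2]
orange 140 12 [  3.6   1.8 140.1] [ 10.1   7.  149.9]
orange 150 8 [  4.5   2.2 152.6] [  8.1   8.3 159.8]
orange 160 6 [  1.7   4.4 162.3] [  6.   7. 168.]
orange 170 4 [ -0.3   4.5 171.2] [  4.2   7.  175. ]
fing 270 5 [  0.  -25.5 277. ] [ 12.3 -17.6 280. ]
fing 270 4 [  1.   19.7 277.6] [ 11.2  27.  279.4]
fing 280 28 [ -5.  -26.7 280.4] [ 15.2 -16.6 288.6]
fing 280 26 [ -3.1  18.2 281.7] [ 12.6  32.2 289.8]
fing 290 34 [ -5.  -28.1 290.8] [ 13.4 -16.7 299.6]
fing 290 28 [ -3.   19.8 291. ] [ 13.1  32.7 299. ]
fing 300 30 [ -5.2 -28.6 301. ] [ 12.9 -17.2 309.4]
fing 300 35 [ -4.4  20.3 300.3] [ 14.6  33.2 309.2]
fing 310 31 [ -5.9 -31.3 311. ] [ 13.3 -16.3 318.5]
fing 310 30 [ -3.   19.7 310.2] [ 14.4  36.1 318.5]
```

View pics/c20.png

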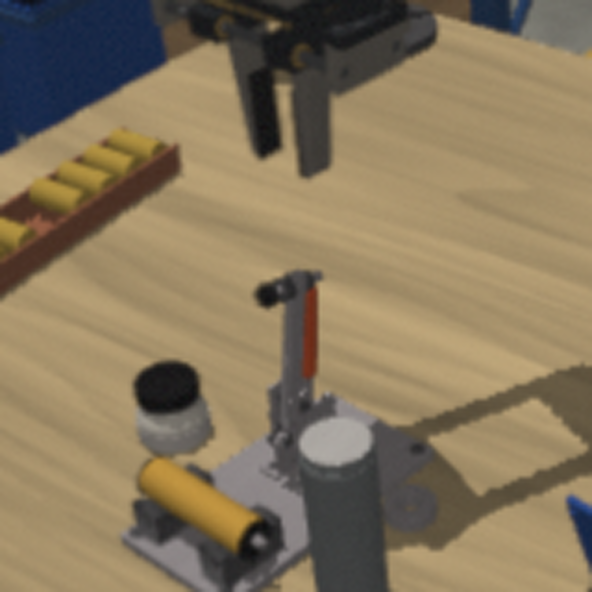

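```bash
python3 -m creep '[[1,30,-4,0,0,0],[1,60,-4,0,0,0],[1,85,-4,0,0,0],[1,105,-4,0,0,0],[1,120,-4,0,0,0],[1,130,-4,0,0,0],[1,135,-4,0,0,0],[1,135,-4,0,0,0]]';  python3 - <<'E'
from h import *
shot('scene','s17')
im=cv2.imread(f'pics/s17.png');cv2.imwrite(f'pics/c21.png',cv2.resize(im[120:250,150:280],None,fx=4.5,fy=4.5,interpolation=cv2.INTER_CUBIC))
E
```

```text
clock: 24.25
position: [492.1, -226.3, 123.6]
tool_rot: [-1.571, 0.003, -1.674]
force: [1.3, -0.1, -0.4]
grip_width: 0.403
```

View pics/c21.png

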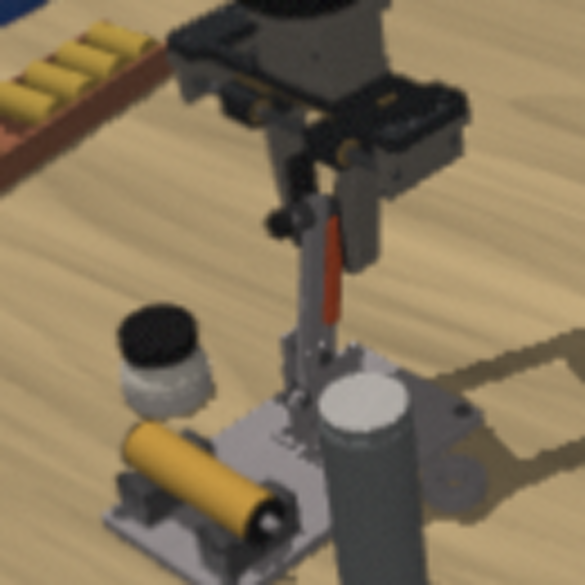

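Fingers straddle the orange grip (upper part near (224,172)). Close gently, then swing.

```bash
python3 -m creep '[[0,0,0,0,0,0],[0,0,0,0,0,0],[0,0,0,0,0,0],[0,0,0,0,0,0]]' 0 25; python3 - <<'E'
import numpy as np
p0=.148
for t in np.r_[np.arange(.1,1.4,.1),1.35,1.42,1.45]:
    f=p0+t;print(round(t,2),[0,round(-(115*np.cos(f)-115*np.cos(p0))),round(-115*np.sin(f)+115*np.sin(p0))])
E
```

```text
clock: 24.8
position: [492.2, -226.7, 123.9]
tool_rot: [-1.57, 0.003, -1.674]
force: [-1.3, -3.1, 3.2]
grip_width: 0.165
0.1 [0, 2, -11]
0.2 [0, 6, -22]
0.3 [0, 10, -33]
0.4 [0, 16, -43]
0.5 [0, 22, -52]
0.6 [0, 29, -61]
0.7 [0, 38, -69]
0.8 [0, 47, -76]
0.9 [0, 56, -83]
1.0 [0, 67, -88]
1.1 [0, 77, -92]
1.2 [0, 88, -95]
1.3 [0, 100, -97]
1.35 [0, 105, -98]
1.42 [0, 113, -98]
1.45 [0, 117, -98]
```

```bash
python3 -m creep '[[0,2,-11,0,0,0],[0,6,-22,0,0,0],[0,10,-33,0,0,0],[0,16,-43,0,0,0],[0,22,-52,0,0,0],[0,29,-61,0,0,0],[0,38,-69,0,0,0],[0,47,-76,0,0,0],[0,47,-76,0,0,0]]'; python3 - <<'E'
from h import *
shot('scene','s18')
im=cv2.imread(f'pics/s18.png');cv2.imwrite(f'pics/c22.png',cv2.resize(im[120:250,150:280],None,fx=4.5,fy=4.5,interpolation=cv2.INTER_CUBIC))
E
```

```text
clock: 25.92
position: [414.5, -218.7, 75.7]
tool_rot: [-1.573, 0.002, -1.673]
force: [-2.1, -9.1, -0.1]
grip_width: 0.166
```

View pics/c22.png

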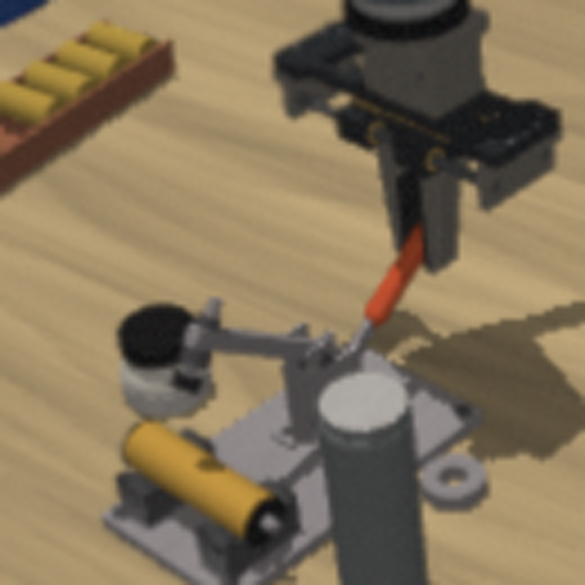

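```bash
python3 -m creep '[[1,9,-7,0,0,0],[1.5,20,-12,0,0,0],[1.5,30,-16,0,0,0],[1.5,41,-19,0,0,0],[1.5,47,-20,0,0,0],[1.5,53,-21,0,0,0],[1.5,58,-22,0,0,0],[1.5,63,-22,0,0,0],[1.5,66,-22,0,0,0],[1.5,66,-22,0,0,0]]' - 35; python3 - <<'E'
from h import *
shot('scene','s19')
im=cv2.imread(f'pics/s19.png');cv2.imwrite(f'pics/c23.png',cv2.resize(im[120:250,150:280],None,fx=4.5,fy=4.5,interpolation=cv2.INTER_CUBIC))
E
```

```text
clock: 27.22
position: [393.4, -216.8, 9.8]
tool_rot: [-1.573, 0.004, -1.674]
force: [-6.6, 0.6, 1.0]
grip_width: 0.157
```

View pics/c23.png

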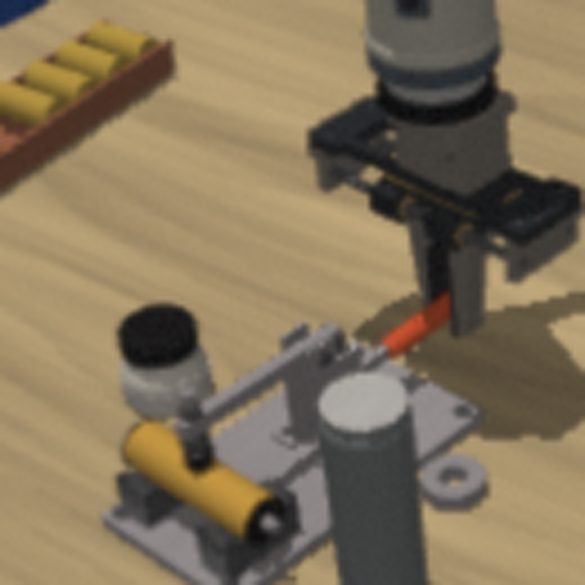

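```bash
python3 -m creep '[[0,2,0,0,0,0],[0,3,0,0,0,0],[0,3,0,0,0,0]]'; python3 -m creep '[[0,2,0,0,0,0],[0,3,0,0,0,0],[0,3,0,0,0,0]]'
```

```text
clock: 27.65
position: [393.5, -216.8, 7.1]
tool_rot: [-1.573, 0.004, -1.674]
force: [-5.4, 0.9, 0.8]
grip_width: 0.159
clock: 28.02
position: [393.9, -216.9, 5.7]
tool_rot: [-1.572, 0.004, -1.674]
force: [-10.9, 4.4, 30.5]
grip_width: 0.164
```

```bash
python3 -m creep '[[0,-1,0,0,0,0],[0,-2,0,0,0,0],[0,-2,0,0,0,0]]'; python3 -m creep '[[0,0,0,0,0,0],[0,0,0,0,0,0],[0,0,0,0,0,0],[0,0,0,0,0,0],[0,0,0,0,0,0]]' 0.42; python3 -m creep '[[0,-10,0,0,0,0],[0,-30,0,0,0,0],[0,-60,0,0,0,0],[0,-100,-10,0,0,0],[0,-150,-30,0,0,0],[0,-200,-60,0,0,0],[0,-200,-60,0,0,0]]'; python3 - <<'E'
from h import *
shot('scene','s20');shot('top','t20')
im=cv2.imread(f'pics/s20.png');cv2.imwrite(f'pics/c24.png',cv2.resize(im[140:270,150:280],None,fx=4.5,fy=4.5,interpolation=cv2.INTER_CUBIC))
S=cloud('scene',np.load('pics/s20.npy'))
ex=np.array([np.cos(np.radians(5.8)),-np.sin(np.radians(5.8))]);ey=np.array([-ex[1],ex[0]])
o=np.array([493.5,-225.2]);hsv=cv2.cvtColor(im,cv2.COLOR_BGR2HSV)
f=np.dstack([(S[...,:2]-o)@ex,(S[...,:2]-o)@ey,S[...,2]])
h=hsv;m=((h[...,0]<12)|(h[...,0]>172))&(h[...,1]>130)&(f[...,0]>-140)&(f[...,0]<30)&(abs(f[...,1])<25)&(f[...,2]>20)
q=f[m];print(len(q))
for lo in range(-120,10,20):
    s=q[(q[:,0]>=lo)&(q[:,0]<lo+20)]
    if len(s):print(lo,len(s),s.min(0).round(1),s.max(0).round(1))
m=(cv2.inRange(hsv,(18,120,50),(34,255,255))>0)&(abs(f[...,0]-125)<25)&(abs(f[...,1])<80)&(f[...,2]>30)
q=f[m]
for lo in range(-60,60,20):
    s=q[(q[:,1]>=lo)&(q[:,1]<lo+20)]
    if len(s):print('rol',lo,len(s),np.percentile(s,3,axis=0).round(1),np.percentile(s,97,axis=0).round(1))
P=cloud('top',np.load('pics/t20.npy')).reshape(-1,3)
for nm,lo,hi,cx,cy,r in(('can',150,170,602,-110,45),('jarcap',47,62,525,-360,45)):
    s=P[(P[:,2]>lo)&(P[:,2]<hi)&(np.hypot(P[:,0]-cx,P[:,1]-cy)<r)];print(nm,len(s),s.mean(0) if len(s) else '')
E
```

```text
clock: 28.4
position: [393.8, -216.9, 6.3]
tool_rot: [-1.572, 0.004, -1.674]
force: [-5.1, 1.7, 2.8]
grip_width: 0.163
clock: 29.02
position: [394.5, -217.4, 6.6]
tool_rot: [-1.571, 0.003, -1.674]
force: [1.0, -0.7, 0.0]
grip_width: 0.422
clock: 29.9
position: [335.2, -212.7, 210.5]
tool_rot: [-1.564, -0.0, -1.675]
force: [0.2, -0.8, -1.5]
grip_width: 0.421
104
-120 11 [-110.5   -3.8   46. ] [-101.9    7.8   54.8]
-100 28 [-99.8  -2.2  44.3] [-80.5   9.   54.7]
-80 27 [-80.   -5.9  42.5] [-60.8   9.1  54.9]
-60 28 [-59.2  -2.9  41.1] [-40.2   9.3  54.6]
-40 10 [-39.6  -1.1  43.6] [-34.9   6.6  53.7]
rol -60 54 [115.2 -56.9  41. ] [138.8 -40.3  59.8]
rol -40 55 [117.9 -39.6  38.9] [140.7 -21.   60.6]
rol -20 49 [128.3 -19.3  41.2] [140.9  -1.2  78.7]
rol 0 67 [117.2   0.5  42.7] [140.5  19.5  62.4]
rol 20 68 [114.6  20.7  44.1] [140.6  38.9  60.8]
rol 40 52 [115.9  41.5  43.5] [140.2  53.7  60.4]
can 515 [ 603.07798014 -111.27530185  160.44876307]
jarcap 502 [ 525.18741228 -360.48373229   55.59112998]
```

View pics/c24.png

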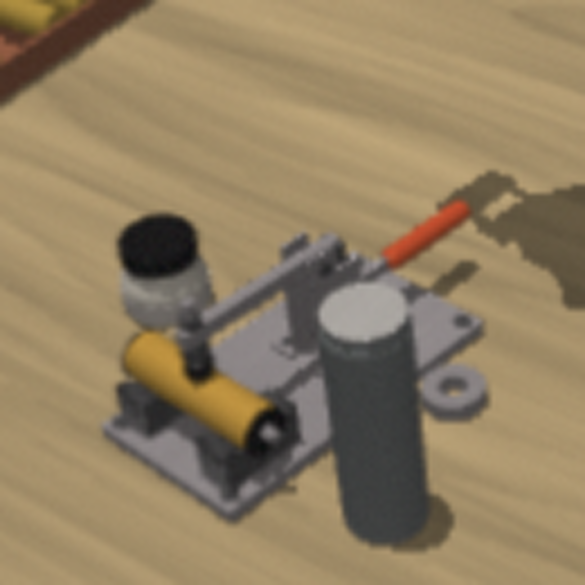

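View pics/t20.png

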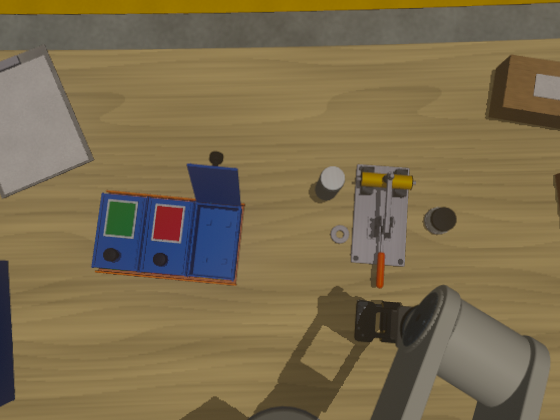

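```bash
python3 -c "
from workcell import manip
print(manip.sign_off())"
```

```text
the job is handed in; nothing more can be done
None
```

I carried out the whole task and handed it in at about 30 s of the 67 s allowed. The yellow-card lid is open, the roller is clamped in both V-blocks, and the red and green lids stayed shut.

**Last checks:**
- **Roller:** its top is at about 60.5 mm, where 60.6 mm is expected when seated. It is within about 2 mm of centre end to end and lies straight along the fixture.
- **Handle:** it met its stop with about 30 N and stayed level after I let go, with its axis at about 46 mm. The rubber tip rests on the roller in the picture, but I could not measure its pressing force.
- **Bystanders:** the can and jar measured within 1 mm of where they started. The bearing looked unmoved in the pictures, but I did not re-measure it.
- **Robot:** the arm is well clear of everything.

**Things that failed or disagreed:**
- **Tool offset:** the fingertips sit about 19 mm short of the reported tool position. My first grip on the knob therefore closed on the top of its head and pressed it with about 16 N. I measured the offset from the depth picture and used it from then on.
- **Cameras:** the two cameras differed by 2 to 3 mm on the fixture, so I averaged them.

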